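# True up a spin-coating stage by touch and check that it runs free

## Task

The carrier plate of the spin-coating stage has been knocked off level on its ball seat. Take the touch probe out of its stand and touch it lightly on the plate's face, near the rim, at the stage's front, left, back and right, in that order, to find the high side, then put the probe back in its stand. Gently push the high side of the plate down with your shut fingers until the plate is level again, then spin it by hand, by its rim lugs, so that it makes at least a turn and a half and runs on by itself.

Things in the scene. Friction and masses are not known exactly. Their poses are not given: they have to be found in the camera images.
- stage: Spin-coating stage, fixed: white square housing 170 x 170 mm, 46 mm high, round steel splash bowl (165 mm across, rim 65 mm over the worktop), and over the bowl a round bare-metal carrier plate 120 mm across, 8 mm thick. Origin: centre of the housing's underside. z up; -x to its front (grey panel with dark window and buttons, roughly towards the robot), +x to its back, +y to its left as seen from the robot.
- face (a point): A fixed point on the stage's axis, 94 mm above its origin. The middle of the plate's face lies within 7 mm above or below it (the clamped head stands differently each time). The plate starts tilted 0.04 to 0.055 rad towards any side: its rim is 2.4 to 3.3 mm high there, as low opposite. Level: within 0.018 rad, no side more than about 2 mm above the opposite one.
- ball (a point): A fixed point on the stage's axis, 70 mm above its origin, in the ball seat that carries the plate's spindle (the ball's centre is 24 mm under the middle of the face). Friction holds the ball, so the plate stays as it is pushed, and spinning it does not change which side is high. It yields to about 10 N straight down 44 mm from the axis on the high side; touches under 6 N do not move it.
- plate (a joint): Angle of the plate on its low-friction spindle, rad, counter-clockwise from above, no end stops; starts between -1.2 and 1.2 from an arbitrary zero. Eight blue lugs, evenly spaced, stick out of its rim to 73 mm from the axis; they are 10 mm wide, 6 mm thick, their tops 1.5 mm below the face. Pushed along by a lug the plate spins and coasts for seconds. The reading says nothing of the tilt.
- probe_mid (a point): Touch probe, a loose upright grey and white barrel 30 mm across and 58 mm long above a steel flange (44 mm across, 5 mm thick), 0.17 kg, parked in its stand stylus down. This point lies on its axis at the middle of the barrel, 32 mm above the flange's underside; z points up along the axis, away from the stylus.
- probe_tip (a point): Lowest point of the probe's red ball (6 mm) at the end of its thin stylus, on the axis 84 mm below probe_mid when unloaded. The stylus is sprung along the axis: it starts to give at 0.5 N and gives 1 mm for each 0.8 N more, up to 6 mm, where it comes up hard (5.3 N).
- stand_top (a point): Centre of the mouth of the probe's fixed stand, a grey tube 56 mm across, bore 37 mm, 60 mm high, on a dark disc foot 84 mm across. The parked probe's flange lies on this mouth (probe_mid then 32 mm above it), its tapered steel nose (29 mm down to 11 mm, 16 mm long) and stylus hang in the bore; lift it at least 55 mm to clear the tube.
- resist_mid (a point): Bystander: brown bottle with a black cap, 60 mm across and 125 mm high; this point is at its middle. Not to be moved.
- dropper_mid (a point): Bystander: small brown dropper bottle, 28 mm across and 84 mm high; this point is at its middle. Not to be moved.
- bung_mid (a point): Bystander: red rubber stopper, 29 mm across and 25 mm high; this point is at its middle. Not to be moved.
There are look-alikes about, which are no part of the job. Leave any blue look-alike of the part that bears probe_mid alone.

How it is judged:
By the outcome, as a careful person would: the job done as asked, in the order asked, and still so for the second after the job is handed in, with the robot touching nothing.
It also fails if it takes over 67 s, if anything falls off the work surface, if the arm or the gripper's body presses on something with over 40 N, if the wrist force passes 120 N, or if a joint passes its speed limit or range.

## Robot

A 6-joint arm with a two-finger parallel gripper is mounted at the origin on a cart in front of the work surface, level with it; the furniture and walls round the work are solid. World frame = base frame: x ahead of the robot, y to its left, z up, the work surface at z = 0. Lengths are in m, angles in rad, forces in N, time in s.
With the tool pointing down it reaches from about 0.225 to 0.875 m from the base axis. Payload 3.4 kg.
Tool frame: the origin (TCP) lies between the finger pads; the fingertips stand 11 mm ahead of it and the grasp point (between the pads) lies 8 mm behind it; z points along the fingers, y is the direction in which the jaws open and shut (so a half turn about z gives the same grasp; the last joint's range is limited). The gripper opens to 85 mm and grips with 20 to 120 N. Pads are 22 mm wide; open, the fingers measure 114 mm over their backs; the gripper's body (76 mm by 85 mm) begins 54 mm behind the grasp point. The pads swing forward as they close: fully open they stand 13 mm farther back than shut.
Start: joints at [1.225, 0.276, 1.505, -0, 1.361, -0.121], TCP at [0.128, 0.561, 0.242] pointing down, gripper open.
Joint ranges: [-2.89, 2.89], [-0.75, 2.08], [0.22, 2.7], [-1.18, 4.32], [0.11, 2.71], [-2.7, 2.7]. Speed limits (rad/s): [2.57, 2.57, 3.14, 3.14, 3.14, 3.14].

## Interface

Orientations are given as a unit quaternion [w, x, y, z].
In Python, from rig import manip gives the robot as it stands. The module is installed in compiled form; this text tells all that it offers.
- The arm moves only by the tool move_arm, never from a script. Its argument "series" is a list that holds one entry, the list of rows, each a list of 7 numbers: the shift along the world's x, y, z in m, then the turn, a rotation vector about the world's x, y, z in rad, then the finger opening in m, from 0 to 0.0854. A call has 1 to 20 rows; each row shifts and turns the commanded pose from where the row before left it; what a row does not reach is not made up. A row lasts 1/12 s, in which the tool goes at most 41.7 mm and 7.16 degrees, less where a joint would pass 70% of its speed; a pose out of reach is approached as far as the arm can. A call with a gripper value outside its range is refused whole. The fingers move at their own pace and stop on an object; "newtons" is the grip in N (left out, the last holds). Time passes only in rows, so rows that do not move let the fingers close. It gives the time, the measured TCP pose, the force and the opening at its end, in the units of the state.
- manip.get_state(): the state, without advancing time (a new reading comes with each control period).
- manip.get_image(name): name is "scene" or "top" or "wrist"; returns a dict with "color" (480x640x3 uint8, red, green, blue), "fx", "fy", "cx", "cy" (pixels), "R" (3x3) and "t" (3): a world point X has camera coordinates R X + t; the wrist camera has in their place "tool_from_camera" (4x4, takes a point from camera to tool coordinates, whose origin is the TCP and whose axes are the flange's). Camera axes: x right, y down, z forward; pixel columns grow to the right and rows downward; lengths in m; the calibration is good to about 2 mm. The wrist camera is an equidistant fisheye: a pixel r from the principal point sees the ray r / f radians off the axis. A picture is of the moment at which its call begins: read the wrist's pose just before it. There is no depth.
- manip.sign_off(): hands the job in, once; it reports no verdict.
The state is a dict: "clock": time; "qpos": joint angles; "qd": joint speeds; "effort": joint torques, N m; "position": TCP position; "ee_rot": TCP orientation; "contact_force": force on the tool from outside, world axes, zero at the start; "moment": the same for the moment, N m; "width": finger opening in m.
Only numpy, scipy, OpenCV 4.12 (cv2) and the standard library are available. Lean on these libraries where they do the work, as an engineer would, in place of code of your own. Each camera call takes 0.05 s, during which the arm holds its last target.

## Working session

There is one attempt and no reset: what is moved stays moved. The work goes in short steps, Python scripts to look and compute and a tool call to move; the robot and the scene stay as the last step left them, time stands still between calls to the robot, and variables do not carry over. Pictures are saved under pics/ and viewed, and the job is handed in when it is done.

Besides the shell and the picture viewer there is one more tool, called after "Call:" as name(argument=value, ...) on one line, values as JSON. move_arm: Moves the arm, as the interface text tells. Its arguments: {"type":"object","properties":{"series":{"type":"array"},"newtons":{"type":"number"}},"required":["series"]}

```bash
mkdir -p pics; ls; cat > h.py <<'E'
import numpy as np, cv2
from rig import manip
def snap(name,fn):
    im=manip.get_image(name); cv2.imwrite('pics/'+fn,im['color'][:,:,::-1]); 
    np.savez('pics/'+fn+'.npz',**{k:v for k,v in im.items()})
    return im
E
python3 - <<'E'
from h import *
s=manip.get_state(); print({k:np.round(v,4).tolist() for k,v in s.items()})
for n in ['scene','top','wrist']:
    im=snap(n,n+'1.png'); print({k:np.round(v,4).tolist() for k,v in im.items() if k!='color'})
E
```

```text
pics
{'clock': 0.0, 'qpos': [1.225, 0.2766, 1.5062, 0.0, 1.3607, -0.121], 'qd': [-0.0008, -0.0003, -0.0015, 0.0007, -0.0005, 0.0004], 'effort': [-0.0014, -41.6773, -24.5812, -0.0003, 0.0109, 0.0], 'position': [0.128, 0.56, 0.2414], 'ee_rot': [-0.0002, 0.1122, 0.9937, -0.0009], 'contact_force': [-0.1817, 0.1865, -0.2849], 'moment': [-0.0037, -0.0216, -0.0032], 'width': 0.0852}
{'fx': 590.2109, 'fy': 590.2109, 'cx': 320.9956, 'cy': 233.7868, 'R': [[0.8135, -0.5813, 0.0181], [-0.3074, -0.4561, -0.8351], [0.4937, 0.6738, -0.5498]], 't': [-0.4516, 0.173, 1.0715]}
{'fx': 460.5101, 'fy': 460.5101, 'cx': 313.5465, 'cy': 237.0965, 'R': [[-0.0068, -0.9997, 0.0229], [-0.989, 0.0034, -0.1478], [0.1477, -0.0237, -0.9887]], 't': [-0.0962, 0.5032, 1.2436]}
{'fx': 371.6483, 'fy': 371.6483, 'cx': 317.0285, 'cy': 240.8093, 'tool_from_camera': [[0.0, -0.9629, -0.2699, 0.0689], [1.0, 0.0002, -0.0006, 0.0019], [0.0006, -0.2699, 0.9629, -0.1299], [0.0, 0.0, 0.0, 1.0]]}
```

View pics/scene1.png

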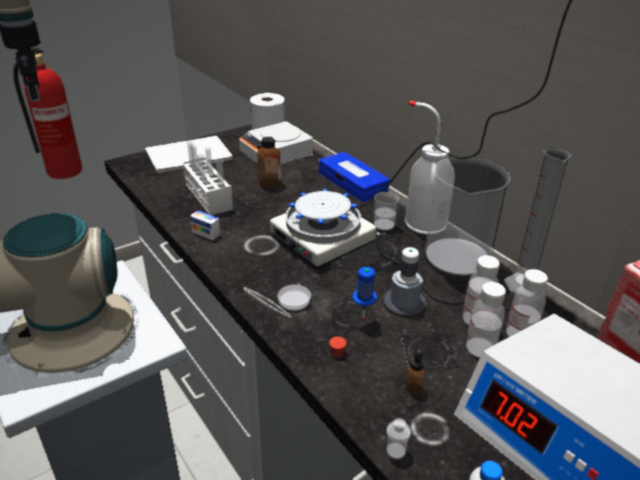

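View pics/top1.png

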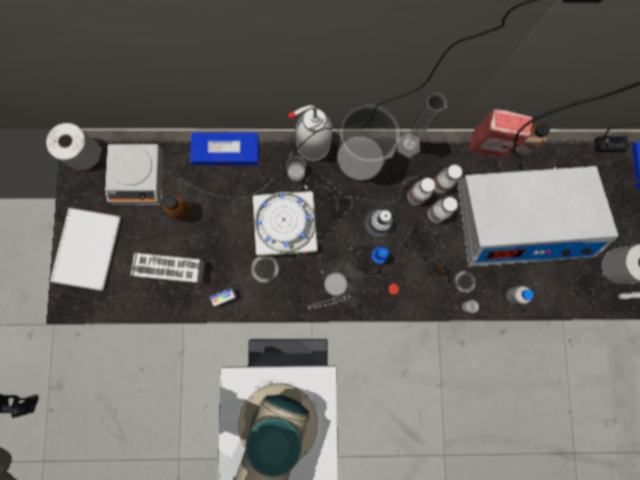

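View pics/wrist1.png

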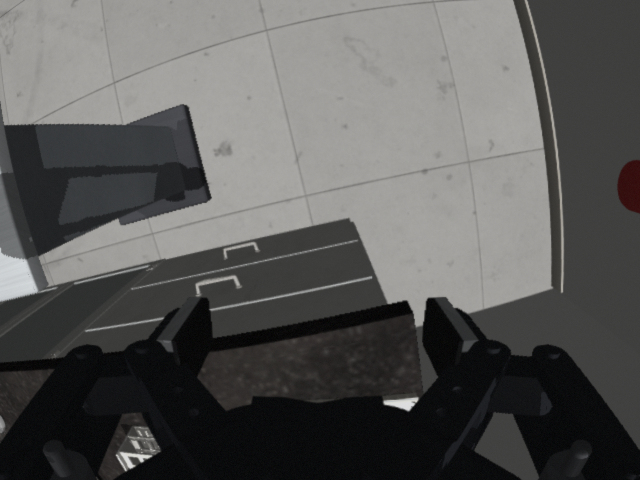

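```bash
python3 - <<'E'
from h import *
a=cv2.imread('pics/top1.png'); b=cv2.imread('pics/scene1.png')
cv2.imwrite('pics/c_top.png',cv2.resize(a[180:300,240:460],None,fx=3.6,fy=3.6,interpolation=cv2.INTER_CUBIC)[:600])
cv2.imwrite('pics/c_sc.png',cv2.resize(b[180:330,265:465],None,fx=4,fy=4,interpolation=cv2.INTER_CUBIC))
E
```

```text
(no output)
```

View pics/c_top.png

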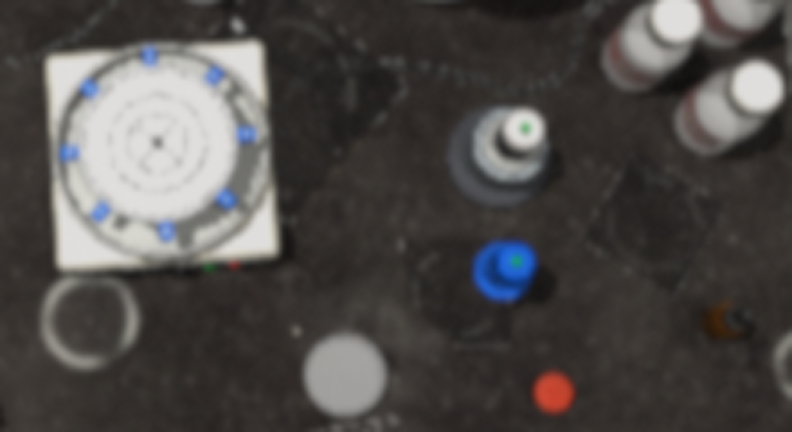

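View pics/c_sc.png

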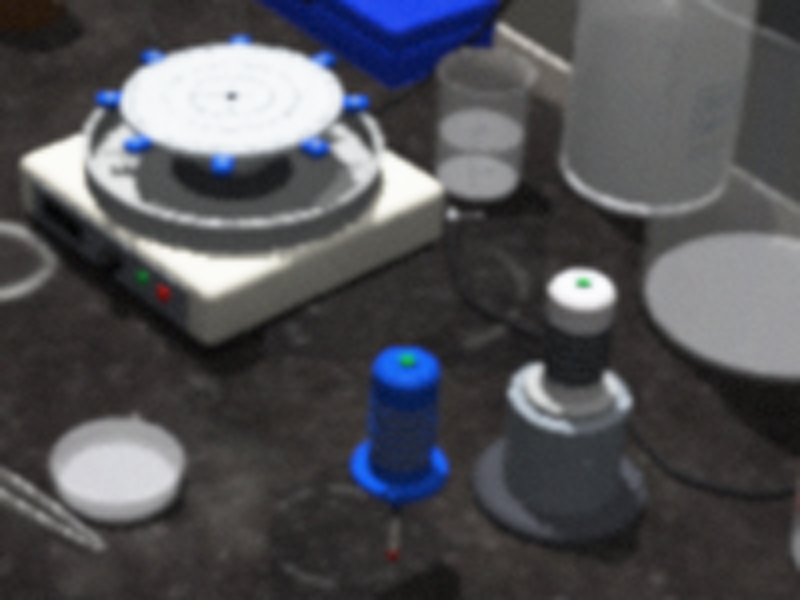

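```bash
cat >> h.py <<'E'
def load(fn): return np.load('pics/'+fn+'.npz')
def ray(c,u,v):
    R,t=np.array(c['R']),np.array(c['t'])
    d=R.T@np.array([(u-c['cx'])/c['fx'],(v-c['cy'])/c['fy'],1]); o=-R.T@t
    return o,d
def atz(c,u,v,z):
    o,d=ray(c,u,v); return o+d*(z-o[2])/d[2]
def tri(rays):
    A=0;b=0
    for o,d in rays:
        d=d/np.linalg.norm(d);P=np.eye(3)-np.outer(d,d);A=A+P;b=b+P@o
    x=np.linalg.solve(A,b)
    return x,[np.linalg.norm((np.eye(3)-np.outer(d,d)/(d@d))@(x-o)) for o,d in rays]
def proj(c,X):
    p=np.array(c['R'])@X+c['t']; return c['fx']*p[0]/p[2]+c['cx'],c['fy']*p[1]/p[2]+c['cy']
E
python3 - <<'E'
from h import *
T=load('top1.png');S=load('scene1.png')
t=lambda u,v:(240+u/3.6,180+v/3.6); s=lambda u,v:(265+u/4,180+v/4)
for n,a,b in [('probe top',(524,129),(584,284)),('plate',(157,142),(232,96)),('blue',(516,261),(407,361))]:
    x,r=tri([ray(T,*t(*a)),ray(S,*s(*b))]); print(n,np.round(x,4),np.round(r,4))
print('probe at .123',atz(T,*t(522,129),.123),atz(S,*s(582,290),.123))
cs=[atz(T,*t(*p),.046) for p in [(46,57),(262,40),(280,253),(58,268)]]
print(np.round(cs,4),np.mean(cs,0)); 
for i in range(4): d=cs[(i+1)%4]-cs[i]; print(np.linalg.norm(d),np.degrees(np.arctan2(d[1],d[0])))
print('plate .094',atz(T,*t(157,142),.094),atz(S,*s(232,96),.094))
print('foot', atz(T,*t(497,155),.003), 'bung',atz(T,*t(553,392),.025),'dropper',atz(T,*t(740,320),.084))
E
```

```text
probe top [ 0.5472 -0.2872  0.1244] [0.0019 0.0019]
plate [ 0.5436 -0.0184  0.094 ] [0.0014 0.0014]
blue [ 0.4508 -0.2794  0.1165] [0.0012 0.0012]
probe at .123 [ 0.54589895 -0.28481329  0.123     ] [ 0.54671475 -0.28938847  0.123     ]
[[ 0.6188  0.0706  0.046 ]
 [ 0.6322 -0.0973  0.046 ]
 [ 0.4648 -0.11    0.046 ]
 [ 0.454   0.0594  0.046 ]] [ 0.54245968 -0.01932456  0.046     ]
0.1684527451893779 -85.44300837552666
0.16788940665680277 -175.6672561242329
0.16974558442717733 93.65583340058913
0.1652297019287598 3.888089239999285
plate .094 [ 0.54239865 -0.01770367  0.094     ] [ 0.54488114 -0.01888892  0.094     ]
foot [ 0.54832584 -0.28602159  0.003     ] bung [ 0.35847729 -0.32058676  0.025     ] dropper [ 0.40873882 -0.45021275  0.084     ]
```

Call:
move_arm(series=[[[0.018,-0.037,0,0,0,-0.12,0.085],[0.018,-0.037,0,0,0,-0.12,0.085],[0.018,-0.037,0,0,0,-0.12,0.085],[0.018,-0.037,0,0,0,-0.12,0.085],[0.018,-0.037,0,0,0,-0.12,0.085],[0.018,-0.037,0,0,0,-0.12,0.085],[0.018,-0.037,0,0,0,-0.12,0.085],[0.018,-0.037,0,0,0,-0.12,0.085],[0.018,-0.037,0,0,0,-0.12,0.085],[0.018,-0.037,0,0,0,-0.12,0.085],[0.018,-0.037,0,0,0,-0.12,0.085],[0.018,-0.037,0,0,0,-0.12,0.085],[0.018,-0.037,0,0,0,-0.12,0.085],[0.018,-0.037,0,0,0,-0.12,0.085],[0.018,-0.037,0,0,0,-0.12,0.085],[0.018,-0.037,0,0,0,0,0.085],[0.018,-0.037,0,0,0,0,0.085],[0.018,-0.037,0,0,0,0,0.085],[0.018,-0.037,0,0,0,0,0.085],[0.018,-0.037,0,0,0,0,0.085]]])

```text
clock: 1.82
position: [0.4884, -0.1815, 0.2421]
ee_rot: [-0.0, 0.848, 0.529, 0.0]
contact_force: [0.2, 1.0, 0.7]
width: 0.0851
```

Call:
move_arm(series=[[[0.018,-0.037,0,0,0,0,0.085],[0.018,-0.037,0,0,0,0,0.085],[0.018,-0.0,0,0,0,0,0.085],[0,0,0,0,0,0,0.085]]])

```text
clock: 2.15
position: [0.5449, -0.2561, 0.241]
ee_rot: [0.0, 0.849, 0.529, 0.001]
contact_force: [0.5, 0.4, -0.1]
width: 0.085
```

```bash
cat >> h.py <<'E'
from scipy.spatial.transform import Rotation as Ro
def wsnap(fn):
    s=manip.get_state(); im=snap('wrist',fn)
    q=s['ee_rot']; M=np.eye(4); M[:3,:3]=Ro.from_quat([q[1],q[2],q[3],q[0]]).as_matrix(); M[:3,3]=s['position']
    np.savez('pics/'+fn+'.npz',M=M@im['tool_from_camera'],**{k:v for k,v in im.items() if k!='color'})
    return s
def wray(c,u,v):
    x,y=(u-c['cx'])/c['fx'],(v-c['cy'])/c['fy']; r=np.hypot(x,y)+1e-12
    d=np.array([np.sin(r)*x/r,np.sin(r)*y/r,np.cos(r)]); M=c['M']
    return M[:3,3],M[:3,:3]@d
def watz(c,u,v,z):
    o,d=wray(c,u,v); return o+d*(z-o[2])/d[2]
def wproj(c,X):
    M=c['M']; p=M[:3,:3].T@(np.array(X)-M[:3,3]); th=np.arctan2(np.hypot(p[0],p[1]),p[2]); n=np.hypot(p[0],p[1])+1e-12
    return c['cx']+c['fx']*th*p[0]/n, c['cy']+c['fy']*th*p[1]/n
def st(s=None):
    s=s or manip.get_state(); print({k:np.round(v,4).tolist() for k,v in s.items() if k in('clock','position','ee_rot','contact_force','width','qpos')})
E
python3 - <<'E'
from h import *
st(wsnap('w2.png'))
E
```

```text
{'clock': 2.15, 'qpos': [-0.5554, 0.3168, 1.4487, 0.0011, 1.375, -0.0991], 'position': [0.5449, -0.2561, 0.241], 'ee_rot': [0.0003, 0.8488, 0.5287, 0.0007], 'contact_force': [0.4719, 0.4238, -0.0577], 'width': 0.085}
```

View pics/w2.png

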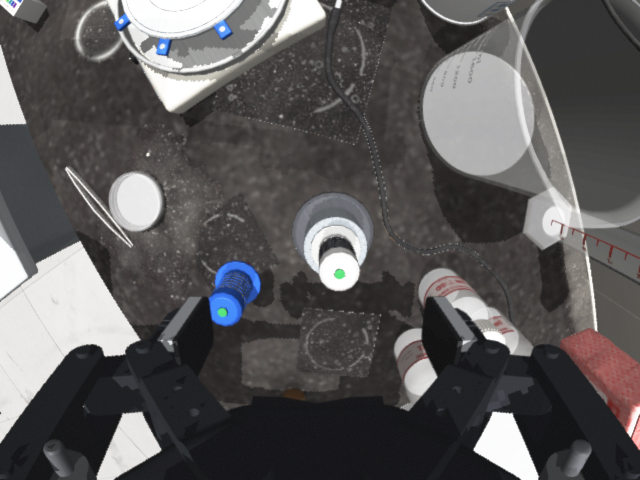

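```bash
python3 - <<'E'
from h import *
a=cv2.imread('pics/w2.png')
cv2.imwrite('pics/c_w2.png',cv2.resize(a[185:305,265:425],None,fx=5,fy=5,interpolation=cv2.INTER_CUBIC))
c=load('w2.png')
for u,v,z in [(340,272,.123),(335,246,.0625),(333,231,.004)]: print(watz(c,u,v,z))
E
```

```text
[ 0.54898689 -0.28305786  0.123     ]
[ 0.54911122 -0.28138161  0.0625    ]
[ 0.54934678 -0.28287161  0.004     ]
```

View pics/c_w2.png

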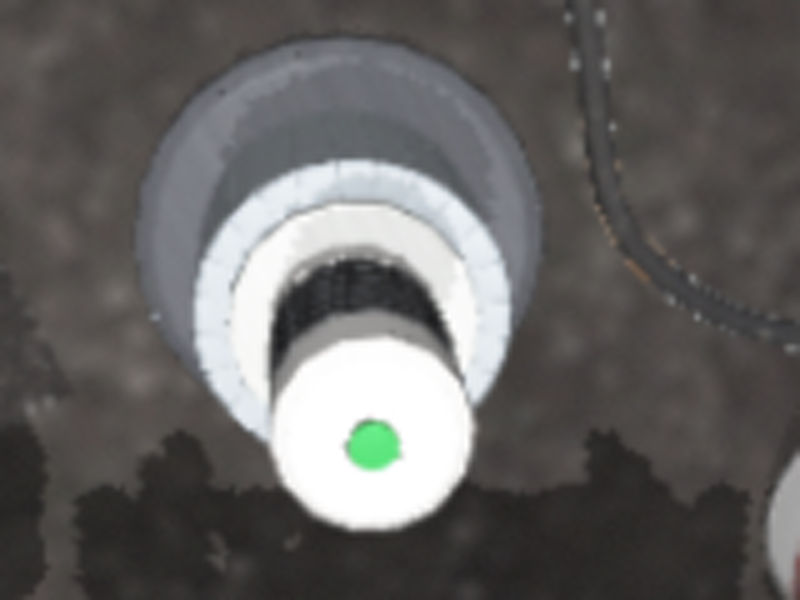

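```bash
python3 - <<'E'
from h import *
c=load('w2.png')
for u,v,z in [(339.6,272.6,.123),(335.7,248.3,.060),(335.7+.1*0,248.3,.0)]: print(watz(c,u,v,z))
# leftmost/rightmost width check
print(np.linalg.norm(watz(c,265+195/5,248,.06)-watz(c,265+512/5,248,.06)))
E
```

```text
[ 0.54853807 -0.28334433  0.123     ]
[ 0.54855895 -0.28426266  0.06      ]
[ 0.54360136 -0.30187718  0.        ]
0.05565731926541632
```

```bash
python3 - <<'E'
from h import *
T=load('top1.png');S=load('scene1.png')
for a,b in [((450,204),(491,291)),((427,184.5),(487,264)),((455,173),(536,278))]:
    x,r=tri([ray(T,*a),ray(S,*b)]); print(np.round(x,4),np.round(r,4))
E
```

```text
[ 0.5746 -0.4548  0.131 ] [0.0013 0.0013]
[ 0.6288 -0.3977  0.129 ] [0.0001 0.0001]
[ 0.6609 -0.4745  0.1323] [0.002 0.002]
```

Call:
move_arm(series=[[[0.003,-0.028,0,0,0,0,0.085],[0,0,-0.037,0,0,0,0.085],[0,0,-0.03,0,0,0,0.085],[0,0,0,0,0,0,0.085]]])

```text
clock: 2.53
position: [0.5405, -0.278, 0.1694]
ee_rot: [-0.006, 0.848, 0.53, -0.003]
contact_force: [-1.3, 0.8, 0.4]
width: 0.0849
```

```bash
python3 - <<'E'
from h import *
st(wsnap('w3.png'))
E
```

```text
{'clock': 2.5333, 'qpos': [-0.5895, 0.3785, 1.5366, -0.0, 1.2401, -0.136], 'position': [0.5405, -0.278, 0.1694], 'ee_rot': [-0.0062, 0.848, 0.53, -0.0028], 'contact_force': [-1.2878, 0.7592, 0.3847], 'width': 0.0849}
```

View pics/w3.png

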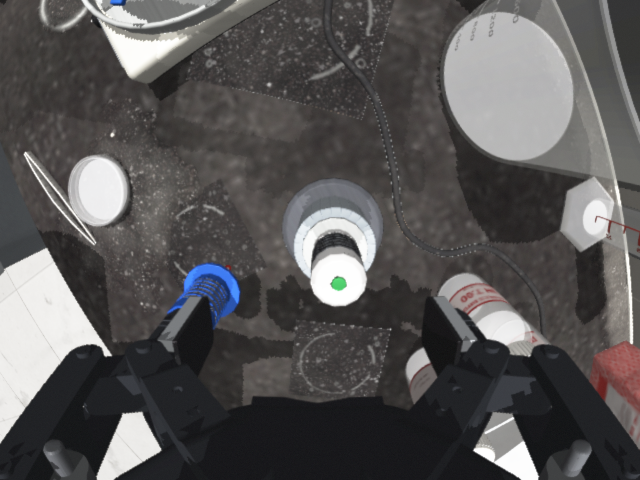

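Call:
move_arm(series=[[[0,0,0,0,0,0,0.085],[0,0,0,0,0,0,0.085]]])

```text
clock: 2.75
position: [0.546, -0.2814, 0.1777]
ee_rot: [0.002, 0.848, 0.53, 0.001]
contact_force: [-0.5, -0.1, -0.1]
width: 0.0851
```

```bash
python3 - <<'E'
from h import *
st(wsnap('w4.png'))
a=cv2.imread('pics/w4.png')
cv2.imwrite('pics/c_w4.png',cv2.resize(a[170:320,240:440],None,fx=4,fy=4,interpolation=cv2.INTER_CUBIC))
E
```

```text
{'clock': 2.75, 'qpos': [-0.5891, 0.373, 1.5236, 0.0, 1.2413, -0.1359], 'position': [0.546, -0.2814, 0.1777], 'ee_rot': [0.0017, 0.8479, 0.5301, 0.0008], 'contact_force': [-0.4775, -0.1216, -0.1265], 'width': 0.0851}
```

View pics/c_w4.png

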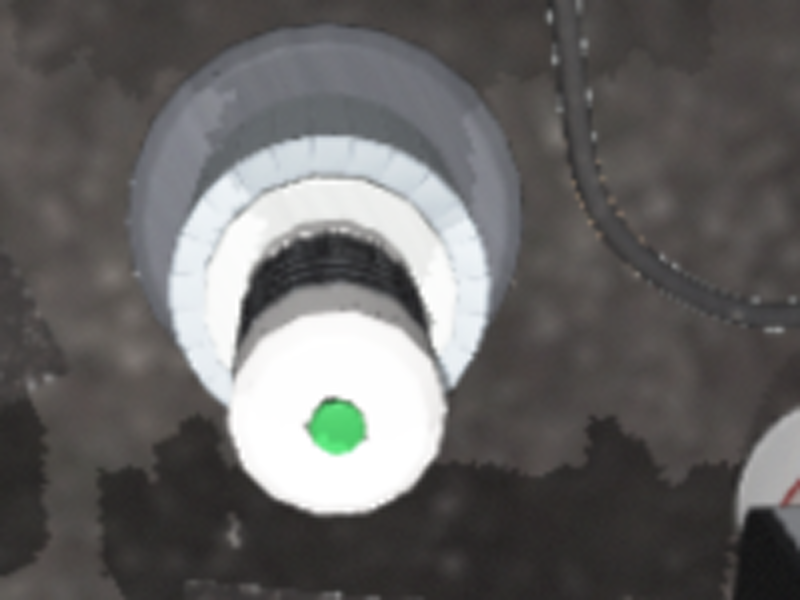

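```bash
python3 - <<'E'
from h import *
c=load('w4.png')
for u,v,z in [(324.5,273.6,.123),(322.25,244,.060),(322.8,246,.065)]: print(watz(c,u,v,z))
E
```

```text
[ 0.54887946 -0.28274097  0.123     ]
[ 0.54805354 -0.28440049  0.06      ]
[ 0.54831792 -0.28449936  0.065     ]
```

Call:
move_arm(series=[[[0.0025,-0.0023,-0.03,0,0,0,0.085],[0,0,-0.03,0,0,0,0.085],[0,0,-0.02,0,0,0,0.085],[0,0,-0.01,0,0,0,0.085],[0,0,0,0,0,0,0.085],[0,0,0,0,0,0,0.085]]])

```text
clock: 3.3
position: [0.5485, -0.2841, 0.0866]
ee_rot: [0.001, 0.848, 0.53, 0.0]
contact_force: [0.5, -0.6, 0.1]
width: 0.0852
```

Call:
move_arm(series=[[[0,0,0,0,0,0,0.02],[0,0,0,0,0,0,0.02],[0,0,0,0,0,0,0.02],[0,0,0,0,0,0,0.02],[0,0,0,0,0,0,0.02],[0,0,0,0,0,0,0.02],[0,0,0,0,0,0,0.02],[0,0,0,0,0,0,0.02]]], newtons=40)

```text
clock: 3.97
position: [0.5482, -0.2841, 0.0862]
ee_rot: [0.001, 0.848, 0.53, 0.0]
contact_force: [0.7, 0.7, 4.9]
width: 0.0288
```

Call:
move_arm(series=[[[0,0,0.01,0,0,0,0.02],[0,0,0.02,0,0,0,0.02],[0,0,0.03,0,0,0,0.02],[0,0,0.03,0,0,0,0.02],[0,0,0.03,0,0,0,0.02],[0,0,0.015,0,0,0,0.02],[0,0,0,0,0,0,0.02],[0,0,0,0,0,0,0.02]]])

```text
clock: 4.63
position: [0.5475, -0.2836, 0.2205]
ee_rot: [0.0, 0.848, 0.53, 0.0]
contact_force: [-0.7, -0.4, -2.7]
width: 0.0286
```

```bash
python3 - <<'E'
from h import *
st(wsnap('w5.png')); snap('scene','s5.png'); snap('top','t5.png')
a=cv2.imread('pics/s5.png')
cv2.imwrite('pics/c_s5.png',cv2.resize(a[120:330,265:485],None,fx=2.8,fy=2.8,interpolation=cv2.INTER_CUBIC))
E
```

```text
{'clock': 4.6333, 'qpos': [-0.5907, 0.3502, 1.4492, -0.0, 1.3417, -0.1367], 'position': [0.5475, -0.2836, 0.2205], 'ee_rot': [0.0002, 0.8481, 0.5298, 0.0001], 'contact_force': [-0.7263, -0.4164, -2.6735], 'width': 0.0286}
```

View pics/w5.png

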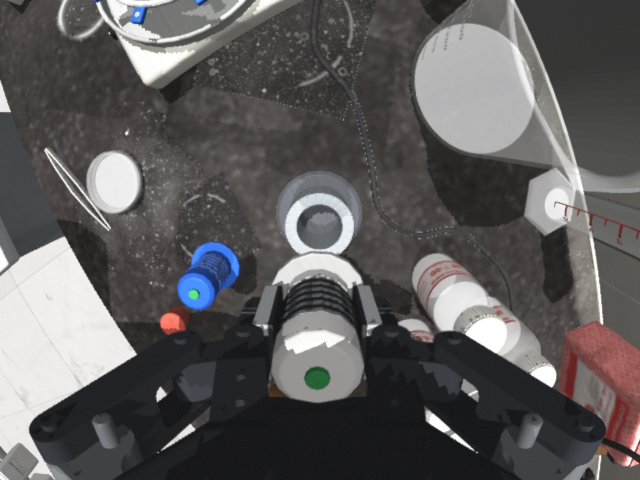

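View pics/c_s5.png

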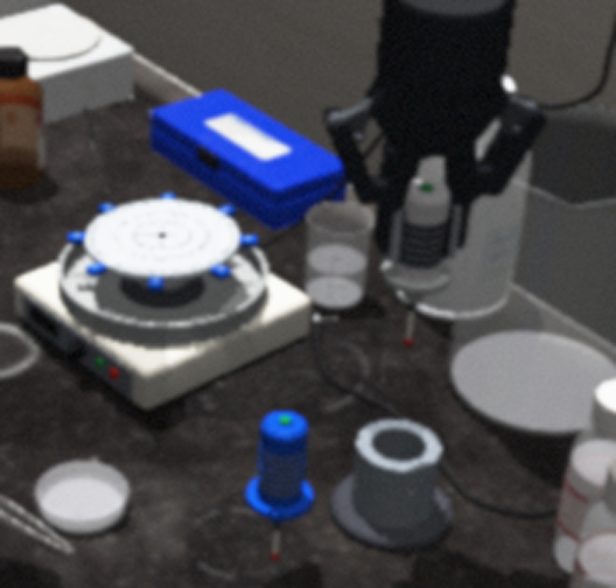

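Call:
move_arm(series=[[[-0.006,0.03,0,0,0,0,0.02],[-0.008,0.038,0,0,0,0,0.02],[-0.008,0.038,0,0,0,0,0.02],[-0.008,0.038,0,0,0,0,0.02],[-0.008,0.038,0,0,0,0,0.02],[-0.008,0.038,0,0,0,0,0.02],[-0.008,0.03,0,0,0,0,0.02],[-0.001,0.012,0,0,0,0,0.02],[0,0,0,0,0,0,0.02],[0,0,0,0,0,0,0.02],[0,0,0,0,0,0,0.02]]])

```text
clock: 5.7
position: [0.493, -0.0227, 0.2197]
ee_rot: [0.0, 0.848, 0.53, -0.001]
contact_force: [0.2, 0.0, -1.7]
width: 0.0287
```

```bash
python3 - <<'E'
from h import *
c=load('w5.png'); print('stand',watz(c,320,222.5,.06))
S=load('s5.png'); o,d=ray(S,411.1,242.1); A=np.array([.5475,-.2836])
k=((A-o[:2])@d[:2])/(d[:2]@d[:2]); print('tip',o+k*d)
st(wsnap('w6.png')); snap('scene','s6.png')
a=cv2.imread('pics/s6.png')
cv2.imwrite('pics/c_s6.png',cv2.resize(a[120:270,245:445],None,fx=4,fy=4,interpolation=cv2.INTER_CUBIC))
E
```

```text
stand [ 0.55056806 -0.28083212  0.06      ]
tip [ 0.54918051 -0.28538204  0.14278382]
{'clock': 5.7, 'qpos': [-0.1864, 0.1683, 1.7084, -0.0011, 1.2654, 0.2682], 'position': [0.493, -0.0227, 0.2197], 'ee_rot': [0.0002, 0.8482, 0.5297, -0.0006], 'contact_force': [0.1535, 0.021, -1.6702], 'width': 0.0287}
```

View pics/w6.png

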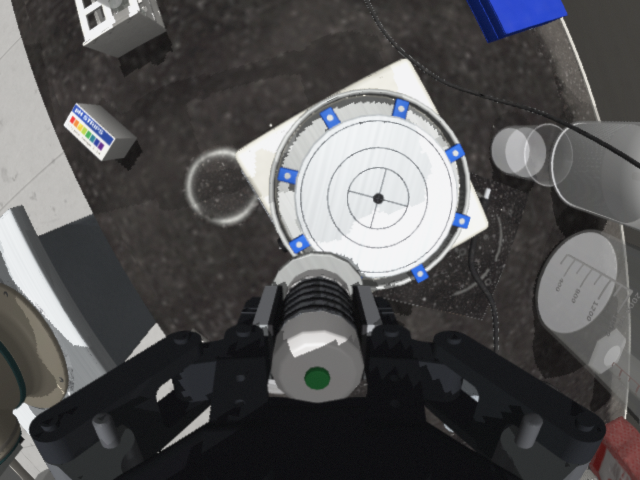

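View pics/c_s6.png

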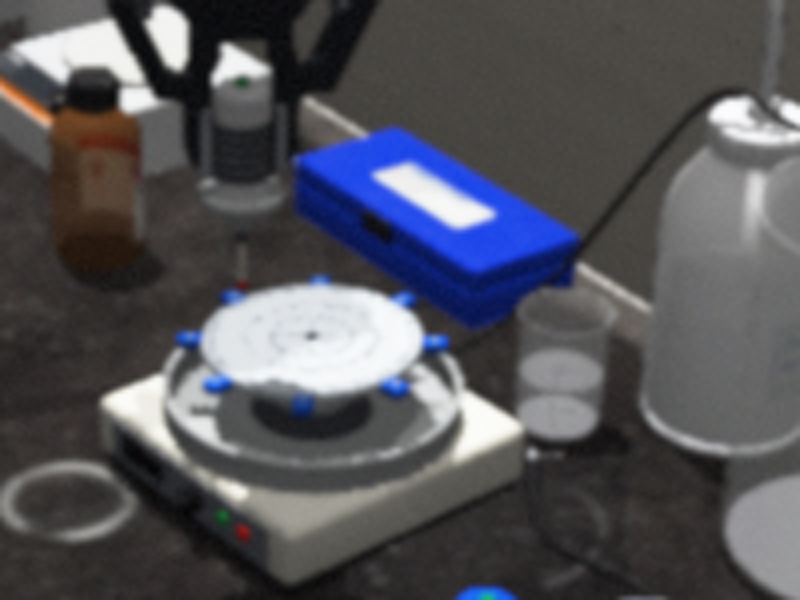

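```bash
python3 - <<'E'
from h import *
c=load('w6.png')
for z in (.087,.094,.101): print('ctr',watz(c,378,198.5,z))
P=[watz(c,u,v,.046) for u,v in [(237,150),(408,58),(487,228)]]
print(np.round(P,4)); d=P[1]-P[0]; print('len',np.linalg.norm(d),np.degrees(np.arctan2(d[1],d[0]))); d=P[2]-P[1]; print(np.linalg.norm(d),np.degrees(np.arctan2(d[1],d[0]))+90,'ctr',(P[0]+P[2])/2)
# lugs r check
for z in (.09,): print([ (lambda q: (np.round(q,4).tolist()))(watz(c,u,v,z)) for u,v in [(288,176),(330,118),(401,107),(456,153),(462,221),(420,273),(299,244)]])
S=load('s6.png'); o,d=ray(S,245+241/4,120+286/4); A=np.array([.493,-.0227])
k=((A-o[:2])@d[:2])/(d[:2]@d[:2]); print('tip',o+k*d)
E
```

```text
ctr [ 0.54380029 -0.01650442  0.087     ]
ctr [ 0.54323093 -0.01498171  0.094     ]
ctr [ 0.54266157 -0.01345901  0.101     ]
[[ 0.4604  0.0624  0.046 ]
 [ 0.6207  0.0711  0.046 ]
 [ 0.6288 -0.0927  0.046 ]]
len 0.16056047901297033 3.0946783030156757
0.16397260111650805 2.8333264289312865 ctr [ 0.54461053 -0.01513968  0.046     ]
[[0.4932, 0.0263, 0.09], [0.5373, 0.0499, 0.09], [0.586, 0.0365, 0.09], [0.6104, -0.0097, 0.09], [0.5958, -0.0589, 0.09], [0.5504, -0.0825, 0.09], [0.478, -0.0213, 0.09]]
tip [ 0.49481249 -0.02394026  0.14283697]
```

Call:
move_arm(series=[[[0.001,0.0035,-0.02,0,0,0,0.02],[0,0,-0.014,0,0,0,0.02],[0,0,-0.003,0,0,0,0.02],[0,0,0,0,0,0,0.02],[0,0,0,0,0,0,0.02],[0,0,0,0,0,0,0.02],[0,0,0,0,0,0,0.02]]])

```text
clock: 6.38
position: [0.4944, -0.0186, 0.1842]
ee_rot: [0.001, 0.848, 0.53, 0.001]
contact_force: [-0.4, 0.1, -1.5]
width: 0.0287
```

```bash
python3 - <<'E'
from h import *
st(); snap('scene','s7.png')
a=cv2.imread('pics/s7.png')
cv2.imwrite('pics/c_s7.png',cv2.resize(a[150:250,265:365],None,fx=6,fy=6,interpolation=cv2.INTER_CUBIC))
E
```

```text
{'clock': 6.3833, 'qpos': [-0.1783, 0.1966, 1.766, -0.0001, 1.177, 0.2761], 'position': [0.4944, -0.0186, 0.1842], 'ee_rot': [0.0007, 0.8482, 0.5297, 0.0007], 'contact_force': [-0.3756, 0.0598, -1.4895], 'width': 0.0287}
```

View pics/c_s7.png

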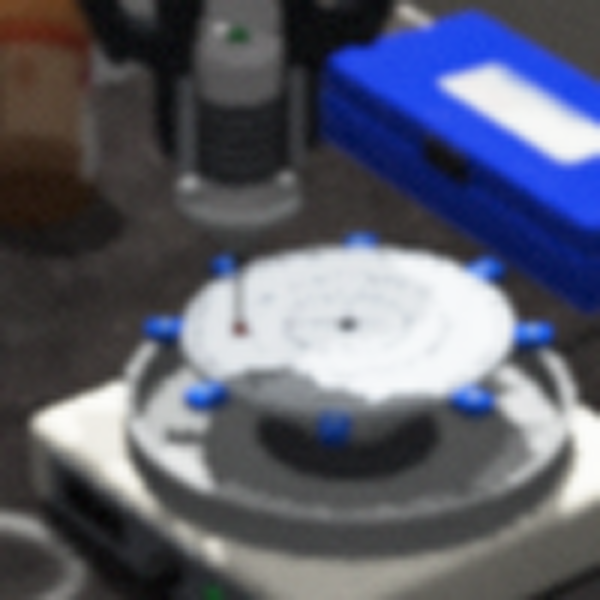

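Call:
move_arm(series=[[[0,0,-0.003,0,0,0,0.02],[0,0,0,0,0,0,0.02],[0,0,0,0,0,0,0.02],[0,0,0,0,0,0,0.02]]])

```text
clock: 6.77
position: [0.4937, -0.0182, 0.1804]
ee_rot: [0.0, 0.848, 0.53, 0.0]
contact_force: [0.6, -0.2, -2.2]
width: 0.029
```

Call:
move_arm(series=[[[0,0,-0.002,0,0,0,0.02],[0,0,0,0,0,0,0.02],[0,0,0,0,0,0,0.02]]])

```text
clock: 7.02
position: [0.4936, -0.0182, 0.1782]
ee_rot: [-0.0, 0.848, 0.53, -0.0]
contact_force: [-0.3, -0.5, -2.4]
width: 0.0288
```

Call:
move_arm(series=[[[0,0,-0.002,0,0,0,0.02],[0,0,0,0,0,0,0.02],[0,0,0,0,0,0,0.02]]])

```text
clock: 7.27
position: [0.4936, -0.0182, 0.1762]
ee_rot: [-0.0, 0.848, 0.53, -0.0]
contact_force: [-1.0, 0.2, -1.8]
width: 0.0291
```

Call:
move_arm(series=[[[0,0,-0.002,0,0,0,0.02],[0,0,0,0,0,0,0.02],[0,0,0,0,0,0,0.02]]])

```text
clock: 7.52
position: [0.4936, -0.0182, 0.1742]
ee_rot: [-0.0, 0.848, 0.53, -0.0]
contact_force: [-0.0, 0.7, -1.7]
width: 0.0288
```

Call:
move_arm(series=[[[0,0,-0.002,0,0,0,0.02],[0,0,0,0,0,0,0.02],[0,0,0,0,0,0,0.02]]])

```text
clock: 7.77
position: [0.4936, -0.0182, 0.1722]
ee_rot: [-0.0, 0.848, 0.53, -0.0]
contact_force: [-0.1, 0.2, -2.8]
width: 0.0288
```

Call:
move_arm(series=[[[0,0,-0.002,0,0,0,0.02],[0,0,0,0,0,0,0.02],[0,0,0,0,0,0,0.02]]])

```text
clock: 8.02
position: [0.4938, -0.0183, 0.1703]
ee_rot: [0.0, 0.848, 0.53, 0.0]
contact_force: [0.1, -0.2, -1.5]
width: 0.0293
```

```bash
cat >> h.py <<'E'
def force(n,fn):
    F=[];Z=[]
    for i in range(n):
        s=manip.get_state();F.append(s['contact_force']);Z.append(s['position'])
        im=manip.get_image('scene')
    F.append(manip.get_state()['contact_force'])
    F=np.array(F); print('F mean',F.mean(0).round(2),'sd',F.std(0).round(2),'pos',np.mean(Z,0).round(5),'t',manip.get_state()['clock'])
    cv2.imwrite('pics/'+fn,cv2.resize(im['color'][150:250,265:365,::-1],None,fx=6,fy=6,interpolation=cv2.INTER_CUBIC))
E
python3 - <<'E'
from h import *
force(3,'f1.png')
E
```

```text
F mean [-0.01  0.43 -1.45] sd [0.52 0.4  0.33] pos [ 0.49377 -0.01825  0.17033] t 8.1667
```

View pics/f1.png

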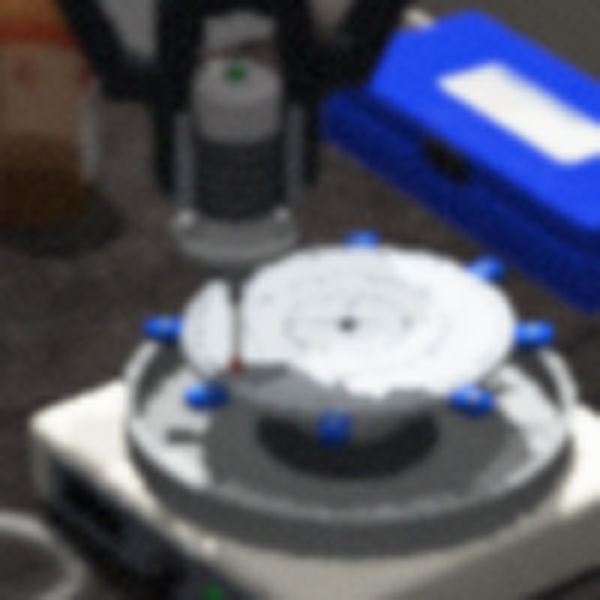

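Call:
move_arm(series=[[[0,0,-0.002,0,0,0,0.02],[0,0,0,0,0,0,0.02],[0,0,0,0,0,0,0.02]]])

```text
clock: 8.42
position: [0.4937, -0.0182, 0.1684]
ee_rot: [0.0, 0.848, 0.53, 0.0]
contact_force: [0.3, 0.0, -0.2]
width: 0.0286
```

```bash

python3 - <<'E'
from h import *
force(4,'f2.png')
E
```

```text
F mean [0.01 0.09 0.27] sd [0.24 0.45 0.3 ] pos [ 0.49374 -0.01824  0.16843] t 8.6167
```

View pics/f2.png

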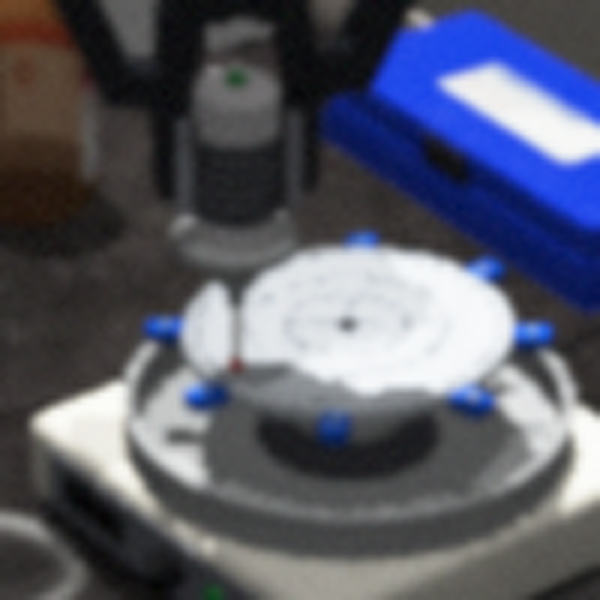

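Call:
move_arm(series=[[[0,0,0.01,0,0,0,0.02],[0,0,0.01,0,0,0,0.02],[0.016,0.017,0,0,0,0,0.02],[0.016,0.018,0,0,0,0,0.02],[0.015,0.017,0,0,0,0,0.02],[0,0,-0.006,0,0,0,0.02],[0,0,-0.006,0,0,0,0.02],[0,0,-0.002,0,0,0,0.02],[0,0,0,0,0,0,0.02],[0,0,-0.001,0,0,0,0.02],[0,0,-0.001,0,0,0,0.02],[0,0,0,0,0,0,0.02],[0,0,0,0,0,0,0.02]]])

```text
clock: 9.7
position: [0.5406, 0.0335, 0.1725]
ee_rot: [0.0, 0.848, 0.53, 0.0]
contact_force: [0.1, -0.3, -3.0]
width: 0.0285
```

```bash

python3 - <<'E'
from h import *
force(3,'f3.png')
E
```

```text
F mean [-0.07  0.08 -1.74] sd [0.58 0.36 0.74] pos [0.54064 0.03353 0.17252] t 9.85
```

Call:
move_arm(series=[[[0,0,-0.002,0,0,0,0.02],[0,0,0,0,0,0,0.02],[0,0,0,0,0,0,0.02]]])

```text
clock: 10.1
position: [0.5405, 0.0338, 0.1701]
ee_rot: [-0.0, 0.848, 0.53, -0.0]
contact_force: [0.2, -0.6, -1.8]
width: 0.0288
```

```bash

python3 - <<'E'
from h import *
force(3,'f4.png')
E
```

```text
F mean [-0.    0.04 -2.01] sd [0.33 0.38 0.14] pos [0.54062 0.03379 0.17021] t 10.25
```

Call:
move_arm(series=[[[0,0,-0.002,0,0,0,0.02],[0,0,0,0,0,0,0.02],[0,0,0,0,0,0,0.02]]])

```text
clock: 10.5
position: [0.5407, 0.0338, 0.1683]
ee_rot: [0.0, 0.848, 0.53, 0.0]
contact_force: [0.2, 0.6, -1.2]
width: 0.0288
```

```bash

python3 - <<'E'
from h import *
force(4,'f5.png')
E
```

```text
F mean [ 0.02  0.27 -1.12] sd [0.38 0.4  0.19] pos [0.54077 0.03377 0.1684 ] t 10.7
```

View pics/f5.png

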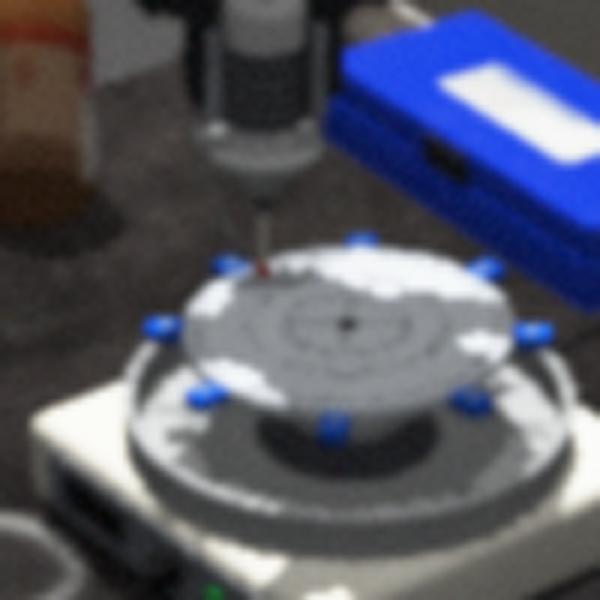

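Call:
move_arm(series=[[[0,0,-0.0015,0,0,0,0.02],[0,0,0,0,0,0,0.02],[0,0,0,0,0,0,0.02]]])

```text
clock: 10.95
position: [0.5408, 0.0338, 0.1669]
ee_rot: [0.0, 0.848, 0.53, 0.0]
contact_force: [0.1, -0.3, 0.5]
width: 0.0287
```

```bash

python3 - <<'E'
from h import *
force(4,'f5.png')
E
```

```text
F mean [-0.05  0.52  0.21] sd [0.32 0.67 0.29] pos [0.54077 0.03378 0.16693] t 11.15
```

Call:
move_arm(series=[[[0,0,0.01,0,0,0,0.02],[0,0,0.01,0,0,0,0.02],[0.018,-0.016,0,0,0,0,0.02],[0.018,-0.016,0,0,0,0,0.02],[0.017,-0.015,0,0,0,0,0.02],[0,0,-0.006,0,0,0,0.02],[0,0,-0.005,0,0,0,0.02],[0,0,-0.001,0,0,0,0.02],[0,0,-0.001,0,0,0,0.02],[0,0,-0.001,0,0,0,0.02],[0,0,0,0,0,0,0.02],[0,0,0,0,0,0,0.02],[0,0,0,0,0,0,0.02]]])

```text
clock: 12.23
position: [0.5936, -0.013, 0.1732]
ee_rot: [0.0, 0.848, 0.53, 0.0]
contact_force: [0.1, -0.0, -0.9]
width: 0.0287
```

```bash

python3 - <<'E'
from h import *
force(3,'f6.png')
E
```

```text
F mean [ 0.17 -0.09 -1.17] sd [0.24 0.36 0.59] pos [ 0.59365 -0.01303  0.17313] t 12.3833
```

Call:
move_arm(series=[[[0,0,-0.0015,0,0,0,0.02],[0,0,0,0,0,0,0.02],[0,0,0,0,0,0,0.02]]])

```text
clock: 12.63
position: [0.5939, -0.0133, 0.1714]
ee_rot: [0.0, 0.848, 0.53, 0.0]
contact_force: [0.9, -0.4, -0.7]
width: 0.029
```

```bash

python3 - <<'E'
from h import *
force(4,'f7.png')
E
```

```text
F mean [ 0.59 -0.13 -0.87] sd [0.5  0.19 0.43] pos [ 0.59388 -0.01327  0.17144] t 12.8333
```

View pics/f7.png

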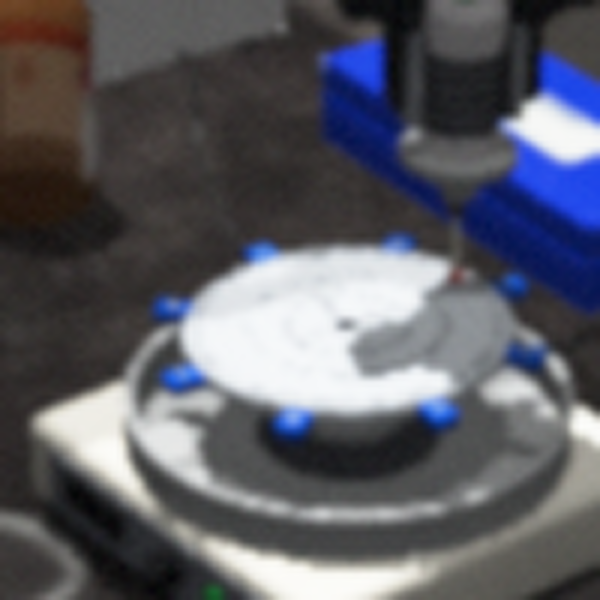

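Call:
move_arm(series=[[[0,0,-0.0015,0,0,0,0.02],[0,0,0,0,0,0,0.02],[0,0,0,0,0,0,0.02]]])

```text
clock: 13.08
position: [0.5939, -0.0133, 0.1699]
ee_rot: [0.0, 0.848, 0.53, 0.0]
contact_force: [0.0, 0.6, 0.8]
width: 0.0284
```

```bash

python3 - <<'E'
from h import *
force(4,'f8.png')
E
```

```text
F mean [ 0.48  0.11 -0.33] sd [0.43 0.55 0.68] pos [ 0.5939  -0.01326  0.16998] t 13.2833
```

View pics/f8.png

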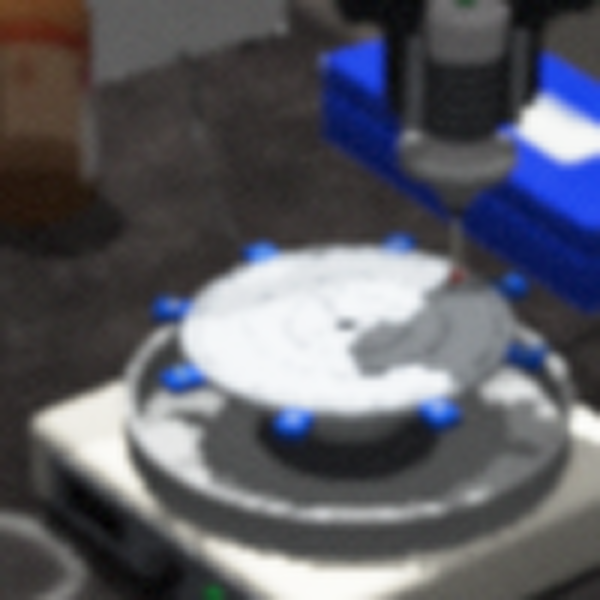

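Call:
move_arm(series=[[[0,0,0.01,0,0,0,0.02],[0,0,0.01,0,0,0,0.02],[0,0,0,0,0,0,0.02],[-0.016,-0.018,0,0,0,0,0.02],[-0.016,-0.018,0,0,0,0,0.02],[-0.015,-0.017,0,0,0,0,0.02],[0,0,0,0,0,0,0.02],[0,0,-0.007,0,0,0,0.02],[0,0,-0.006,0,0,0,0.02],[0,0,-0.002,0,0,0,0.02],[0,0,-0.001,0,0,0,0.02],[0,0,0,0,0,0,0.02],[0,0,0,0,0,0,0.02],[0,0,0,0,0,0,0.02]]])

```text
clock: 14.45
position: [0.547, -0.066, 0.1738]
ee_rot: [0.0, 0.848, 0.53, 0.0]
contact_force: [-0.5, -0.5, -2.1]
width: 0.0284
```

```bash

python3 - <<'E'
from h import *
force(4,'f9.png')
E
```

```text
F mean [ 0.26 -0.15 -1.92] sd [0.59 0.6  0.44] pos [ 0.54694 -0.06606  0.1739 ] t 14.65
```

View pics/f9.png

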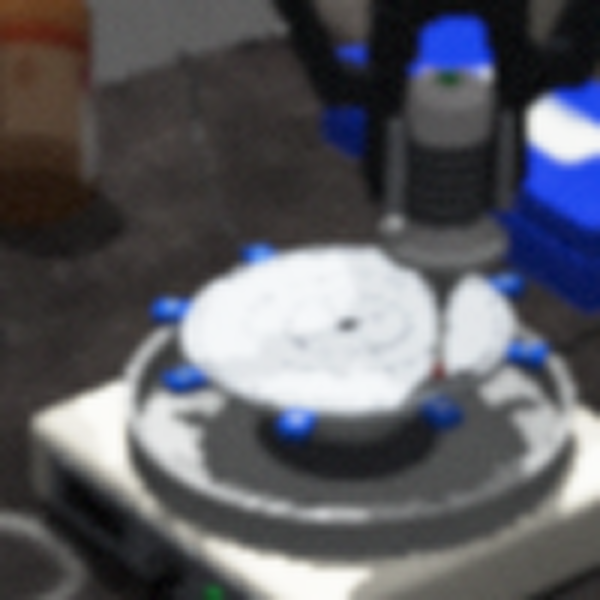

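Call:
move_arm(series=[[[0,0,-0.002,0,0,0,0.02],[0,0,0,0,0,0,0.02],[0,0,0,0,0,0,0.02]]])

```text
clock: 14.9
position: [0.5467, -0.0663, 0.1719]
ee_rot: [0.0, 0.848, 0.53, 0.0]
contact_force: [0.4, 0.7, 0.0]
width: 0.0288
```

```bash

python3 - <<'E'
from h import *
force(4,'f10.png')
E
```

```text
F mean [ 0.2  -0.07 -0.83] sd [0.3  0.63 0.49] pos [ 0.5468  -0.06632  0.17199] t 15.1
```

Call:
move_arm(series=[[[0,0,-0.0015,0,0,0,0.02],[0,0,0,0,0,0,0.02],[0,0,0,0,0,0,0.02]]])

```text
clock: 15.35
position: [0.5468, -0.0664, 0.1704]
ee_rot: [0.0, 0.848, 0.53, 0.0]
contact_force: [0.4, 0.6, -0.1]
width: 0.0289
```

```bash

python3 - <<'E'
from h import *
force(4,'f11.png')
E
```

```text
F mean [0.03 0.12 0.4 ] sd [0.44 0.52 0.47] pos [ 0.5468  -0.06635  0.17046] t 15.55
```

Call:
move_arm(series=[[[0,0,0.01,0,0,0,0.02],[0,0,0.02,0,0,0,0.02],[0,0,0.02,0,0,0,0.02],[0,-0.02,0.008,0,0,0,0.02],[0,-0.04,0,0,0,0,0.02],[0,-0.04,0,0,0,0,0.02],[0,-0.04,0,0,0,0,0.02],[0,-0.04,0,0,0,0,0.02],[0.0014,-0.027,0,0,0,0,0.02],[0,-0.0107,0,0,0,0,0.02],[0,0,0,0,0,0,0.02],[0,0,0,0,0,0,0.02],[0,0,0,0,0,0,0.02],[0,0,0,0,0,0,0.02]]])

```text
clock: 16.72
position: [0.548, -0.2819, 0.2285]
ee_rot: [-0.0, 0.848, 0.531, 0.0]
contact_force: [-0.4, -0.1, -2.1]
width: 0.0287
```

```bash
python3 - <<'E'
from h import *
st(wsnap('w12.png')); snap('scene','s12.png')
a=cv2.imread('pics/s12.png')
cv2.imwrite('pics/c_s12.png',cv2.resize(a[170:320,335:485],None,fx=4,fy=4,interpolation=cv2.INTER_CUBIC))
S=load('s12.png'); print(proj(S,np.array([.548,-.284,.06])),proj(S,np.array([.548,-.284,.146])))
E
```

```text
{'clock': 16.7167, 'qpos': [-0.5884, 0.3459, 1.4358, 0.0008, 1.3607, -0.1364], 'position': [0.548, -0.2819, 0.2285], 'ee_rot': [-0.0005, 0.8476, 0.5306, 0.0002], 'contact_force': [-0.3763, -0.0781, -2.142], 'width': 0.0287}
(np.float64(405.6818071165742), np.float64(278.1244220165289)) (np.float64(410.2790643252404), np.float64(240.4825874542153))
```

View pics/c_s12.png

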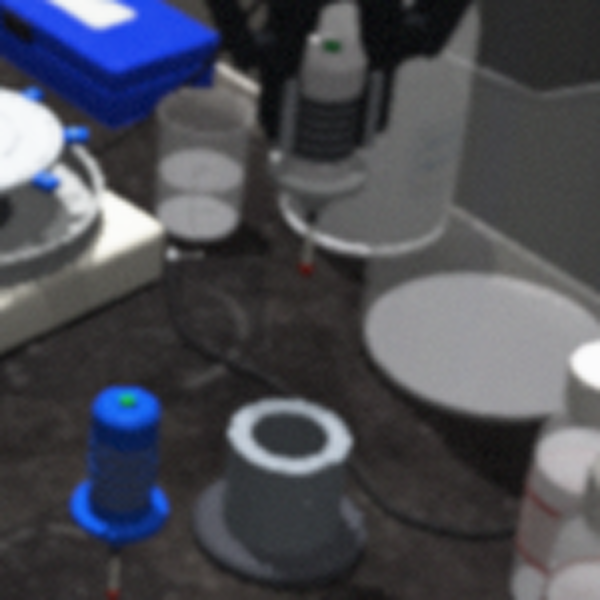

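View pics/w12.png

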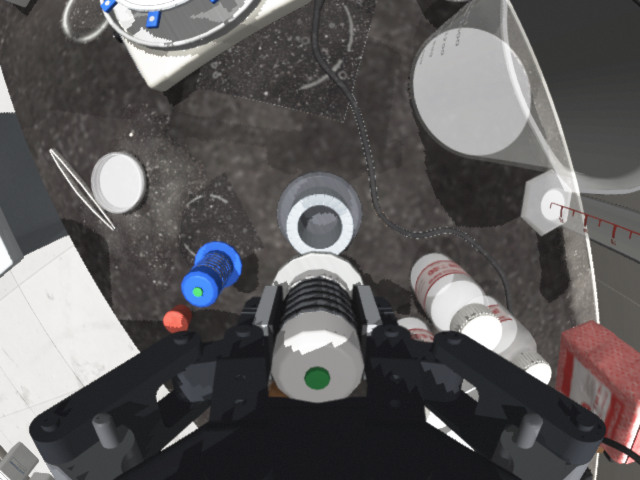

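Call:
move_arm(series=[[[0,-0.001,-0.03,0,0,0,0.02],[0,0,-0.03,0,0,0,0.02],[0,0,-0.016,0,0,0,0.02],[0,0,0,0,0,0,0.02],[0,0,0,0,0,0,0.02],[0,0,0,0,0,0,0.02]]])

```text
clock: 17.32
position: [0.5491, -0.285, 0.1538]
ee_rot: [0.001, 0.848, 0.53, 0.001]
contact_force: [-0.4, -0.2, -0.7]
width: 0.0287
```

```bash
python3 - <<'E'
from h import *
st()
snap('scene','s13.png')
a=cv2.imread('pics/s13.png')
cv2.imwrite('pics/c_s13.png',cv2.resize(a[170:320,335:485],None,fx=4,fy=4,interpolation=cv2.INTER_CUBIC))
st()
E
```

```text
{'clock': 17.3167, 'qpos': [-0.5912, 0.3977, 1.547, 0.0001, 1.1941, -0.138], 'position': [0.5491, -0.285, 0.1538], 'ee_rot': [0.0013, 0.8479, 0.5301, 0.0006], 'contact_force': [-0.3547, -0.2098, -0.7016], 'width': 0.0287}
{'clock': 17.3667, 'qpos': [-0.5914, 0.3973, 1.5465, 0.0, 1.1941, -0.138], 'position': [0.5493, -0.2853, 0.1543], 'ee_rot': [0.0017, 0.848, 0.5301, 0.0008], 'contact_force': [-0.6067, -0.3065, -1.7977], 'width': 0.029}
```

View pics/c_s13.png

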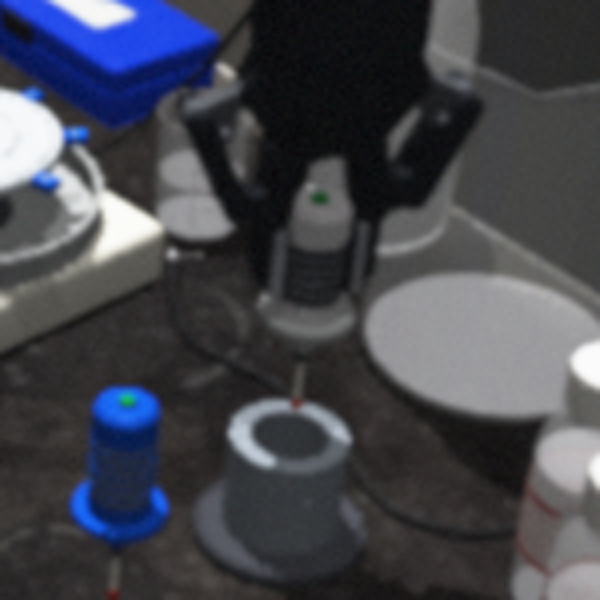

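Call:
move_arm(series=[[[-0.001,0.001,-0.01,0,0,0,0.02],[0,0,-0.015,0,0,0,0.02],[0,0,-0.015,0,0,0,0.02],[0,0,-0.012,0,0,0,0.02],[0,0,-0.008,0,0,0,0.02],[0,0,0,0,0,0,0.02],[0,0,0,0,0,0,0.02]]])

```text
clock: 17.95
position: [0.5472, -0.284, 0.0924]
ee_rot: [0.0, 0.848, 0.53, 0.0]
contact_force: [-0.4, -0.2, -2.0]
width: 0.0286
```

Call:
move_arm(series=[[[0.001,0,-0.004,0,0,0,0.02],[0,0,-0.002,0,0,0,0.02],[0,0,0,0,0,0,0.02],[0,0,0,0,0,0,0.02]]])

```text
clock: 18.28
position: [0.5486, -0.2842, 0.0868]
ee_rot: [0.001, 0.848, 0.53, 0.0]
contact_force: [0.9, 0.7, -1.1]
width: 0.0283
```

```bash
python3 - <<'E'
from h import *
st()
snap('scene','s14.png')
a=cv2.imread('pics/s14.png')
cv2.imwrite('pics/c_s14.png',cv2.resize(a[170:320,335:485],None,fx=4,fy=4,interpolation=cv2.INTER_CUBIC))
st()
E
```

```text
{'clock': 18.2833, 'qpos': [-0.5906, 0.457, 1.6334, 0.0001, 1.0496, -0.1366], 'position': [0.5486, -0.2842, 0.0868], 'ee_rot': [0.0007, 0.8481, 0.5298, 0.0003], 'contact_force': [0.8763, 0.7448, -1.1079], 'width': 0.0283}
{'clock': 18.3333, 'qpos': [-0.5906, 0.457, 1.6334, 0.0, 1.0497, -0.1367], 'position': [0.5485, -0.2842, 0.0869], 'ee_rot': [0.0007, 0.8481, 0.5298, 0.0003], 'contact_force': [0.3909, 0.1381, -0.4369], 'width': 0.0286}
```

View pics/c_s14.png

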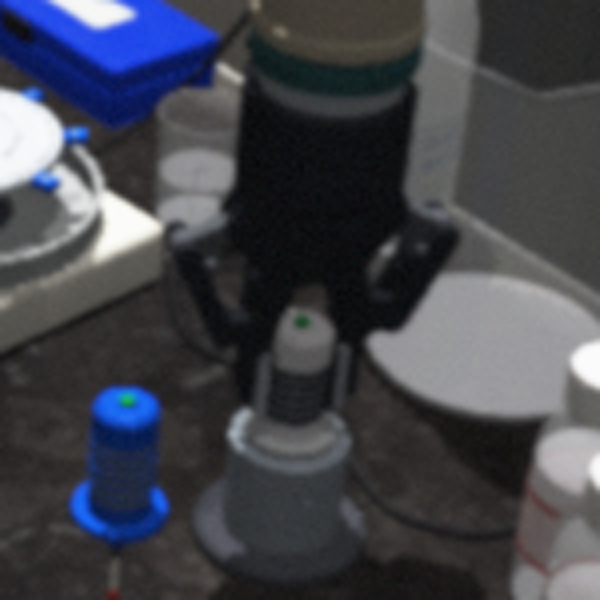

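Call:
move_arm(series=[[[0,0,-0.001,0,0,0,0.02],[0,0,0,0,0,0,0.02],[0,0,0,0,0,0,0.06],[0,0,0,0,0,0,0.085],[0,0,0,0,0,0,0.085],[0,0,0,0,0,0,0.085],[0,0,0,0,0,0,0.085]]])

```text
clock: 18.92
position: [0.548, -0.2839, 0.0852]
ee_rot: [-0.0, 0.848, 0.53, -0.0]
contact_force: [-1.1, -0.9, 0.5]
width: 0.0849
```

Call:
move_arm(series=[[[0,0,0.02,0,0,0,0.085],[0,0,0.03,0,0,0,0.085],[0,0,0.035,0,0,0,0.085],[0,0,0.02,0,0,0,0.085],[0,0,0,0,0,0,0.085],[0,0,0,0,0,0,0.085]]])

```text
clock: 19.42
position: [0.5487, -0.2843, 0.1918]
ee_rot: [0.001, 0.848, 0.53, 0.001]
contact_force: [-1.2, -0.6, -0.4]
width: 0.085
```

```bash
python3 - <<'E'
from h import *
st(wsnap('w15.png'))
E
```

```text
{'clock': 19.4167, 'qpos': [-0.5906, 0.3687, 1.4937, 0.0, 1.276, -0.1367], 'position': [0.5487, -0.2843, 0.1918], 'ee_rot': [0.0014, 0.8481, 0.5298, 0.0007], 'contact_force': [-1.1756, -0.5614, -0.4436], 'width': 0.085}
```

View pics/w15.png

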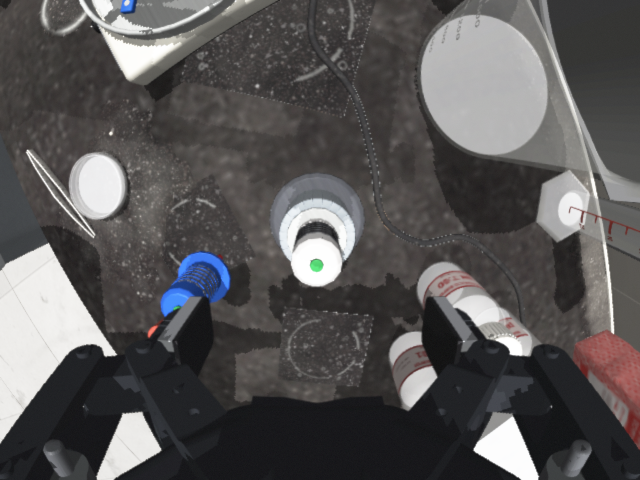

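Call:
move_arm(series=[[[0.0005,0.02,0,0,0,0,0.0],[0.002,0.038,0,0,0,0,0.0],[0.002,0.038,0,0,0,0,0.0],[0.002,0.038,0,0,0,0,0.0],[0.002,0.038,0,0,0,0,0.0],[0.002,0.036,0,0,0,0,0.0],[0.0016,0.019,-0.005,0,0,0,0.0],[0,0,-0.025,0,0,0,0.0],[0,0,-0.03,0,0,0,0.0],[0,0,-0.012,0,0,0,0.0],[0,0,0,0,0,0,0.0],[0,0,0,0,0,0,0.0],[0,0,0,0,0,0,0.0]]])

```text
clock: 20.55
position: [0.5604, -0.0571, 0.1183]
ee_rot: [0.0, 0.848, 0.53, 0.0]
contact_force: [0.2, -0.4, 0.4]
width: -0.0003
```

```bash
python3 - <<'E'
from h import *
st(wsnap('w16.png')); force(3,'f16.png')
E
```

```text
{'clock': 20.55, 'qpos': [-0.225, 0.3549, 1.7174, -0.0, 1.0692, 0.2292], 'position': [0.5604, -0.0571, 0.1183], 'ee_rot': [0.0, 0.8481, 0.5298, 0.0], 'contact_force': [0.2325, -0.371, 0.4133], 'width': -0.0003}
F mean [-0.13 -0.34  0.3 ] sd [0.28 0.39 0.32] pos [ 0.56094 -0.05729  0.1192 ] t 20.75
```

View pics/w16.png

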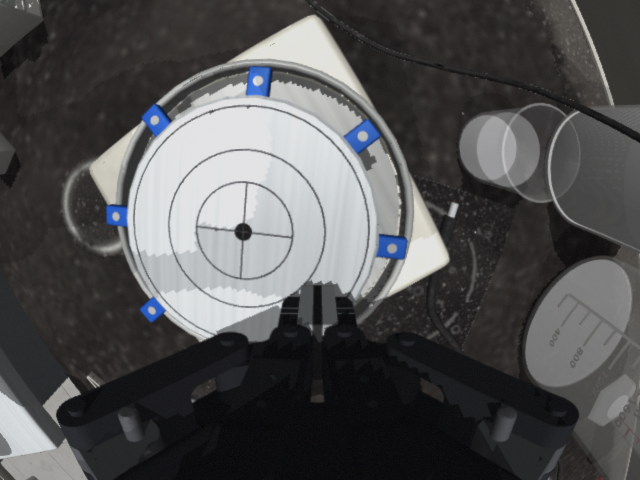

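View pics/f16.png

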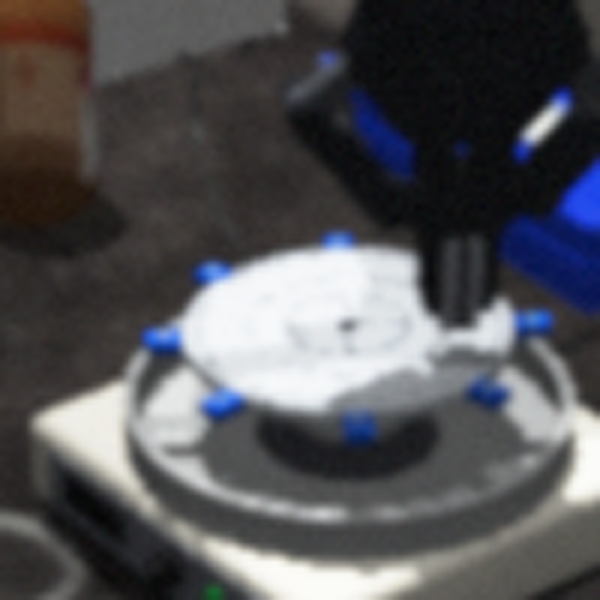

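```bash
python3 - <<'E'
from h import *
c=load('w16.png'); print(watz(c,243,232,.093))
E
```

```text
[ 0.5437369 -0.0151607  0.093    ]
```

Call:
move_arm(series=[[[0,0,-0.005,0,0,0,0.0],[0,0,-0.004,0,0,0,0.0],[0,0,-0.001,0,0,0,0.0],[0,0,0,0,0,0,0.0],[0,0,0,0,0,0,0.0]]])

```text
clock: 21.17
position: [0.5601, -0.0569, 0.1081]
ee_rot: [-0.0, 0.848, 0.53, -0.0]
contact_force: [-0.9, -0.0, 0.2]
width: -0.0001
```

Call:
move_arm(series=[[[0,0,-0.001,0,0,0,0.0],[0,0,0,0,0,0,0.0]]])

```text
clock: 21.33
position: [0.5602, -0.0569, 0.1073]
ee_rot: [0.0, 0.848, 0.53, 0.0]
contact_force: [-0.3, -0.8, -0.6]
width: -0.0002
```

Call:
move_arm(series=[[[0,0,-0.001,0,0,0,0.0],[0,0,0,0,0,0,0.0]]])

```text
clock: 21.5
position: [0.5603, -0.057, 0.1063]
ee_rot: [0.0, 0.848, 0.53, 0.0]
contact_force: [0.1, -0.6, 0.9]
width: 0.0
```

Call:
move_arm(series=[[[0,0,-0.0005,0,0,0,0.0],[0,0,0,0,0,0,0.0]]])

```text
clock: 21.67
position: [0.5605, -0.0571, 0.1061]
ee_rot: [0.0, 0.848, 0.53, 0.0]
contact_force: [0.1, -0.9, 1.5]
width: 0.0005
```

Call:
move_arm(series=[[[0,0,-0.0005,0,0,0,0.0],[0,0,0,0,0,0,0.0]]])

```text
clock: 21.83
position: [0.5606, -0.0571, 0.1058]
ee_rot: [0.001, 0.848, 0.53, 0.0]
contact_force: [0.5, -0.6, 3.7]
width: -0.0003
```

Call:
move_arm(series=[[[0,0,-0.0005,0,0,0,0.0],[0,0,0,0,0,0,0.0]]])

```text
clock: 22.0
position: [0.5608, -0.0572, 0.1054]
ee_rot: [0.001, 0.848, 0.53, 0.001]
contact_force: [-0.0, -0.9, 6.1]
width: 0.0
```

Call:
move_arm(series=[[[0,0,-0.0005,0,0,0,0.0],[0,0,0,0,0,0,0.0]]])

```text
clock: 22.17
position: [0.561, -0.0573, 0.1052]
ee_rot: [0.001, 0.848, 0.53, 0.001]
contact_force: [-0.9, -0.4, 7.2]
width: -0.0004
```

Call:
move_arm(series=[[[0,0,-0.0005,0,0,0,0.0],[0,0,0,0,0,0,0.0]]])

```text
clock: 22.33
position: [0.5611, -0.0573, 0.1049]
ee_rot: [0.001, 0.848, 0.53, 0.001]
contact_force: [-1.1, -0.6, 7.4]
width: 0.0003
```

Call:
move_arm(series=[[[0,0,-0.0005,0,0,0,0.0],[0,0,0,0,0,0,0.0]]])

```text
clock: 22.5
position: [0.5613, -0.0574, 0.1047]
ee_rot: [0.001, 0.848, 0.53, 0.001]
contact_force: [-0.5, -1.0, 9.6]
width: 0.0002
```

Call:
move_arm(series=[[[0,0,-0.0005,0,0,0,0.0],[0,0,0,0,0,0,0.0]]])

```text
clock: 22.67
position: [0.5614, -0.0574, 0.1044]
ee_rot: [0.001, 0.848, 0.53, 0.001]
contact_force: [-0.8, -0.7, 9.6]
width: -0.0002
```

Call:
move_arm(series=[[[0,0,-0.0005,0,0,0,0.0],[0,0,0,0,0,0,0.0]]])

```text
clock: 22.83
position: [0.5615, -0.0575, 0.1041]
ee_rot: [0.002, 0.848, 0.53, 0.001]
contact_force: [-0.0, -1.6, 9.6]
width: -0.0001
```

```bash
python3 - <<'E'
from h import *
st(wsnap('w17.png')); force(2,'f17.png')
E
```

```text
{'clock': 22.8333, 'qpos': [-0.225, 0.3691, 1.736, -0.0007, 1.0325, 0.2291], 'position': [0.5615, -0.0575, 0.1041], 'ee_rot': [0.0016, 0.848, 0.53, 0.0012], 'contact_force': [-0.025, -1.5997, 9.6234], 'width': -0.0001}
F mean [-0.22 -1.02 10.52] sd [0.64 0.1  0.38] pos [ 0.56152 -0.05752  0.10413] t 22.9833
```

View pics/w17.png

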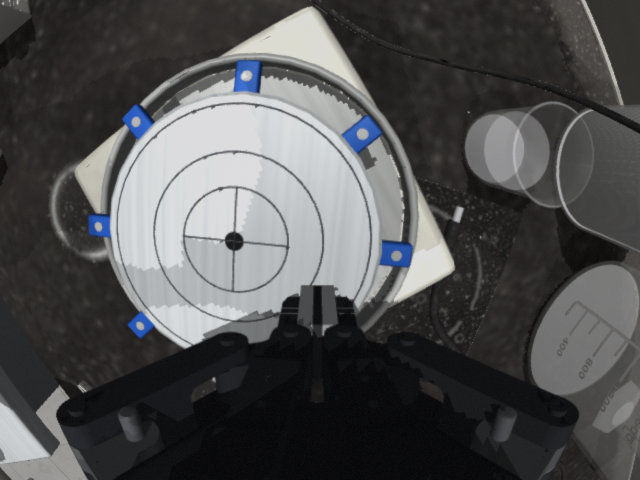

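Call:
move_arm(series=[[[0,0,0.006,0,0,0,0.0],[0,0,0.008,0,0,0,0.0],[0,0,0,0,0,0,0.0],[-0.01,0.025,0,0,0,0,0.0],[-0.015,0.035,0,0,0,0,0.0],[-0.0085,0.0217,0,0,0,0,0.0],[0,0,0,0,0,0,0.0],[0,0,-0.006,0,0,0,0.0],[0,0,0,0,0,0,0.0],[0,0,0,0,0,0,0.0]]])

```text
clock: 23.82
position: [0.5269, 0.024, 0.1097]
ee_rot: [-0.0, 0.848, 0.53, -0.0]
contact_force: [-0.2, -1.2, -0.0]
width: -0.0001
```

```bash
python3 - <<'E'
from h import *
force(2,'f18.png')
E
```

```text
F mean [-0.17 -0.54 -0.11] sd [0.39 0.5  0.71] pos [0.52698 0.02396 0.10979] t 23.9167
```

View pics/f18.png

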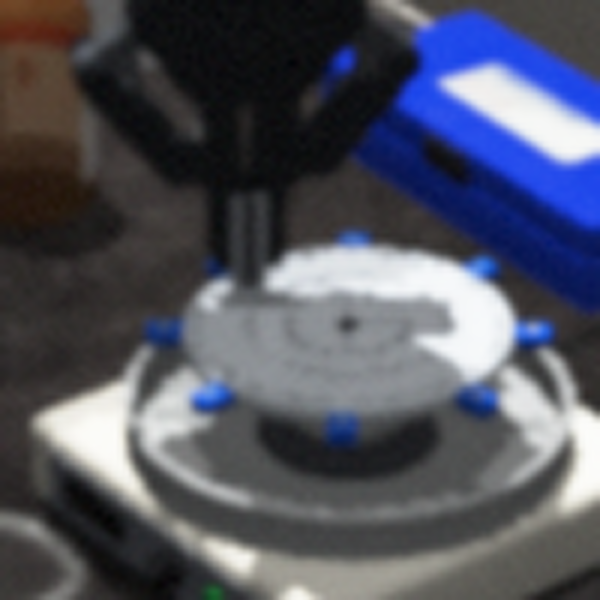

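Call:
move_arm(series=[[[0,0,-0.002,0,0,0,0.0],[0,0,-0.001,0,0,0,0.0],[0,0,-0.0005,0,0,0,0.0],[0,0,-0.0005,0,0,0,0.0],[0,0,0,0,0,0,0.0],[0,0,0,0,0,0,0.0]]])

```text
clock: 24.42
position: [0.5267, 0.0247, 0.1063]
ee_rot: [0.0, 0.848, 0.53, 0.0]
contact_force: [1.1, 0.0, -0.1]
width: 0.0002
```

Call:
move_arm(series=[[[0,0,-0.0005,0,0,0,0.0],[0,0,0,0,0,0,0.0]]])

```text
clock: 24.58
position: [0.5267, 0.0248, 0.1058]
ee_rot: [0.0, 0.848, 0.53, 0.0]
contact_force: [-0.4, 0.3, -0.4]
width: -0.0003
```

Call:
move_arm(series=[[[0,0,-0.0005,0,0,0,0.0],[0,0,0,0,0,0,0.0]]])

```text
clock: 24.75
position: [0.5266, 0.0248, 0.1053]
ee_rot: [0.0, 0.848, 0.53, 0.0]
contact_force: [0.6, -0.7, 0.7]
width: 0.0
```

Call:
move_arm(series=[[[0,0,-0.0005,0,0,0,0.0],[0,0,0,0,0,0,0.0]]])

```text
clock: 24.92
position: [0.5267, 0.0248, 0.1048]
ee_rot: [0.0, 0.848, 0.53, -0.0]
contact_force: [-1.0, 0.5, 0.4]
width: -0.0002
```

Call:
move_arm(series=[[[0,0,-0.0005,0,0,0,0.0],[0,0,0,0,0,0,0.0]]])

```text
clock: 25.08
position: [0.5266, 0.0248, 0.1043]
ee_rot: [0.0, 0.848, 0.53, -0.0]
contact_force: [-0.2, 0.2, -0.7]
width: 0.0003
```

Call:
move_arm(series=[[[0,0,-0.0005,0,0,0,0.0],[0,0,0,0,0,0,0.0]]])

```text
clock: 25.25
position: [0.5267, 0.0248, 0.1037]
ee_rot: [-0.0, 0.848, 0.53, -0.0]
contact_force: [0.1, 0.5, 0.1]
width: 0.0002
```

```bash
python3 - <<'E'
from h import *
force(3,'f19.png')
E
```

```text
F mean [-0.09 -0.06  0.09] sd [0.54 0.46 0.37] pos [0.52667 0.02477 0.10378] t 25.4
```

Call:
move_arm(series=[[[0,0,-0.0005,0,0,0,0.0],[0,0,0,0,0,0,0.0],[0,0,0,0,0,0,0.0]]])

```text
clock: 25.65
position: [0.5267, 0.0248, 0.1033]
ee_rot: [0.0, 0.848, 0.53, -0.0]
contact_force: [-0.2, 0.5, -0.7]
width: -0.0003
```

Call:
move_arm(series=[[[0,0,-0.0005,0,0,0,0.0],[0,0,0,0,0,0,0.0],[0,0,0,0,0,0,0.0]]])

```text
clock: 25.9
position: [0.5267, 0.0248, 0.1028]
ee_rot: [0.0, 0.848, 0.53, 0.0]
contact_force: [0.2, 0.0, 0.7]
width: -0.0003
```

Call:
move_arm(series=[[[0,0,-0.0005,0,0,0,0.0],[0,0,0,0,0,0,0.0],[0,0,0,0,0,0,0.0]]])

```text
clock: 26.15
position: [0.5268, 0.0249, 0.1026]
ee_rot: [0.0, 0.848, 0.53, 0.0]
contact_force: [-1.0, 0.8, 1.8]
width: -0.0002
```

Call:
move_arm(series=[[[0,0,0.006,0,0,0,0.0],[0,0,0.006,0,0,0,0.0],[0,0,0,0,0,0,0.0],[0.0085,-0.0217,0,0,0,0,0.0],[0.015,-0.035,0,0,0,0,0.0],[0.01,-0.025,0,0,0,0,0.0],[0,0,0,0,0,0,0.0],[0,0,-0.006,0,0,0,0.0],[0,0,-0.002,0,0,0,0.0],[0,0,0,0,0,0,0.0],[0,0,0,0,0,0,0.0],[0,0,0,0,0,0,0.0]]])

```text
clock: 27.15
position: [0.5596, -0.0558, 0.1062]
ee_rot: [-0.0, 0.848, 0.53, -0.0]
contact_force: [-0.1, -0.2, -0.0]
width: 0.0004
```

Call:
move_arm(series=[[[0,0,-0.001,0,0,0,0.0],[0,0,0,0,0,0,0.0]]])

```text
clock: 27.32
position: [0.56, -0.0562, 0.1054]
ee_rot: [-0.0, 0.848, 0.53, 0.0]
contact_force: [-1.2, 1.0, 1.8]
width: -0.0
```

Call:
move_arm(series=[[[0,0,-0.0005,0,0,0,0.0],[0,0,0,0,0,0,0.0],[0,0,0,0,0,0,0.0]]])

```text
clock: 27.57
position: [0.56, -0.0564, 0.105]
ee_rot: [-0.0, 0.848, 0.53, 0.0]
contact_force: [-1.9, 1.6, 2.4]
width: -0.0002
```

Call:
move_arm(series=[[[0,0,-0.0005,0,0,0,0.0],[0,0,0,0,0,0,0.0],[0,0,0,0,0,0,0.0]]])

```text
clock: 27.82
position: [0.5601, -0.0565, 0.1047]
ee_rot: [-0.0, 0.848, 0.53, 0.0]
contact_force: [-0.2, 2.6, 4.0]
width: 0.0004
```

Call:
move_arm(series=[[[0,0,-0.0007,0,0,0,0.0],[0,0,-0.0007,0,0,0,0.0],[0,0,-0.0005,0,0,0,0.0],[0,0,0,0,0,0,0.0],[0,0,0,0,0,0,0.0]]])

```text
clock: 28.23
position: [0.5607, -0.0569, 0.1037]
ee_rot: [0.0, 0.848, 0.53, 0.001]
contact_force: [-1.9, 2.3, 9.3]
width: -0.0003
```

Call:
move_arm(series=[[[0,0,-0.0005,0,0,0,0.0],[0,0,-0.0005,0,0,0,0.0],[0,0,0,0,0,0,0.0],[0,0,0,0,0,0,0.0]]])

```text
clock: 28.57
position: [0.5611, -0.0571, 0.103]
ee_rot: [0.001, 0.848, 0.53, 0.001]
contact_force: [-1.2, 1.7, 10.4]
width: 0.0001
```

Call:
move_arm(series=[[[0,0,-0.0005,0,0,0,0.0],[0,0,0,0,0,0,0.0],[0,0,0,0,0,0,0.0]]])

```text
clock: 28.82
position: [0.5613, -0.0572, 0.1027]
ee_rot: [0.001, 0.848, 0.53, 0.001]
contact_force: [-0.9, 2.0, 10.9]
width: -0.0003
```

Call:
move_arm(series=[[[0,0,0.001,0,0,0,0.0],[0,0,0.001,0,0,0,0.0],[0,0,0,0,0,0,0.0],[0,0,0,0,0,0,0.0]]])

```text
clock: 29.15
position: [0.5606, -0.0571, 0.1033]
ee_rot: [0.0, 0.848, 0.53, 0.0]
contact_force: [-0.5, 1.8, 6.1]
width: -0.0001
```

Call:
move_arm(series=[[[0,0,0.0007,0,0,0,0.0],[0,0,0,0,0,0,0.0],[0,0,0,0,0,0,0.0]]])

```text
clock: 29.4
position: [0.5604, -0.0571, 0.1036]
ee_rot: [0.0, 0.848, 0.53, 0.0]
contact_force: [-0.3, 1.8, 4.2]
width: -0.0001
```

```bash
python3 - <<'E'
from h import *
force(3,'f20.png')
E
```

```text
F mean [-0.16  0.95  3.82] sd [0.22 0.54 0.4 ] pos [ 0.56037 -0.05712  0.1036 ] t 29.55
```

Call:
move_arm(series=[[[0,0,0.005,0,0,0,0.0],[0,0,0.006,0,0,0,0.0],[0,0,0,0,0,0,0.0],[-0.01,0.025,0,0,0,0,0.0],[-0.015,0.035,0,0,0,0,0.0],[-0.0085,0.0217,0,0,0,0,0.0],[0,0,0,0,0,0,0.0],[0,0,-0.006,0,0,0,0.0],[0,0,-0.001,0,0,0,0.0],[0,0,0,0,0,0,0.0],[0,0,0,0,0,0,0.0]]])

```text
clock: 30.47
position: [0.5272, 0.0238, 0.1073]
ee_rot: [0.0, 0.848, 0.529, -0.0]
contact_force: [1.0, 0.1, -0.4]
width: -0.0004
```

Call:
move_arm(series=[[[0,0,-0.001,0,0,0,0.0],[0,0,0,0,0,0,0.0],[0,0,0,0,0,0,0.0]]])

```text
clock: 30.72
position: [0.5269, 0.0243, 0.1066]
ee_rot: [0.0, 0.848, 0.53, 0.0]
contact_force: [0.2, 0.2, -0.6]
width: -0.0002
```

Call:
move_arm(series=[[[0,0,-0.001,0,0,0,0.0],[0,0,-0.0005,0,0,0,0.0],[0,0,0,0,0,0,0.0]]])

```text
clock: 30.97
position: [0.5266, 0.0247, 0.105]
ee_rot: [0.0, 0.848, 0.53, -0.0]
contact_force: [0.1, 0.3, 0.4]
width: -0.0001
```

Call:
move_arm(series=[[[0,0,-0.0005,0,0,0,0.0],[0,0,0,0,0,0,0.0],[0,0,0,0,0,0,0.0]]])

```text
clock: 31.22
position: [0.5267, 0.0248, 0.1046]
ee_rot: [0.0, 0.848, 0.53, 0.0]
contact_force: [-0.1, -1.2, -0.8]
width: -0.0
```

Call:
move_arm(series=[[[0,0,-0.0005,0,0,0,0.0],[0,0,0,0,0,0,0.0],[0,0,0,0,0,0,0.0]]])

```text
clock: 31.47
position: [0.5267, 0.0248, 0.1042]
ee_rot: [0.0, 0.848, 0.53, 0.0]
contact_force: [0.2, -0.1, 0.1]
width: -0.0
```

Call:
move_arm(series=[[[0,0,-0.0005,0,0,0,0.0],[0,0,0,0,0,0,0.0],[0,0,0,0,0,0,0.0]]])

```text
clock: 31.72
position: [0.5268, 0.0249, 0.1039]
ee_rot: [0.0, 0.848, 0.53, 0.0]
contact_force: [-1.2, 1.3, 2.9]
width: 0.0001
```

Call:
move_arm(series=[[[0,0,0.008,0,0,0,0.0],[0,0,0.014,0,0,0,0.0],[0,0,0,0,0,0,0.0],[-0.015,0.011,0,0,0,0,0.0],[-0.016,0.011,0,0,0,0,0.0],[0,0,0,0,0,0,0.0],[0,0,0,0,0,0,0.0],[0,0,0,0,0,0,0.0]]])

```text
clock: 32.38
position: [0.4966, 0.0465, 0.1258]
ee_rot: [0.001, 0.848, 0.53, 0.001]
contact_force: [0.1, 0.8, 0.4]
width: -0.0002
```

```bash
python3 - <<'E'
from h import *
st(wsnap('w21.png')); snap('top','t21.png'); snap('scene','s21.png')
a=cv2.imread('pics/t21.png')
cv2.imwrite('pics/c_t21.png',cv2.resize(a[180:270,235:335],None,fx=6,fy=6,interpolation=cv2.INTER_CUBIC))
a=cv2.imread('pics/s21.png')
cv2.imwrite('pics/c_s21.png',cv2.resize(a[150:250,265:385],None,fx=6,fy=6,interpolation=cv2.INTER_CUBIC))
st()
E
```

```text
{'clock': 32.3833, 'qpos': [-0.046, 0.2593, 1.845, -0.0006, 1.0356, 0.408], 'position': [0.4966, 0.0465, 0.1258], 'ee_rot': [0.0007, 0.848, 0.53, 0.0006], 'contact_force': [0.1139, 0.7776, 0.3578], 'width': -0.0002}
{'clock': 32.5333, 'qpos': [-0.0464, 0.2599, 1.8446, -0.0003, 1.0361, 0.4081], 'position': [0.4967, 0.0463, 0.1256], 'ee_rot': [0.0004, 0.8482, 0.5297, 0.0003], 'contact_force': [0.6387, 0.9478, -0.2438], 'width': 0.0003}
```

View pics/w21.png

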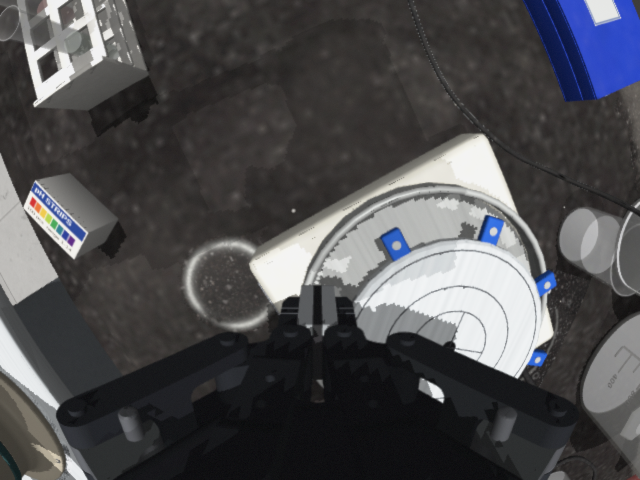

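View pics/c_s21.png

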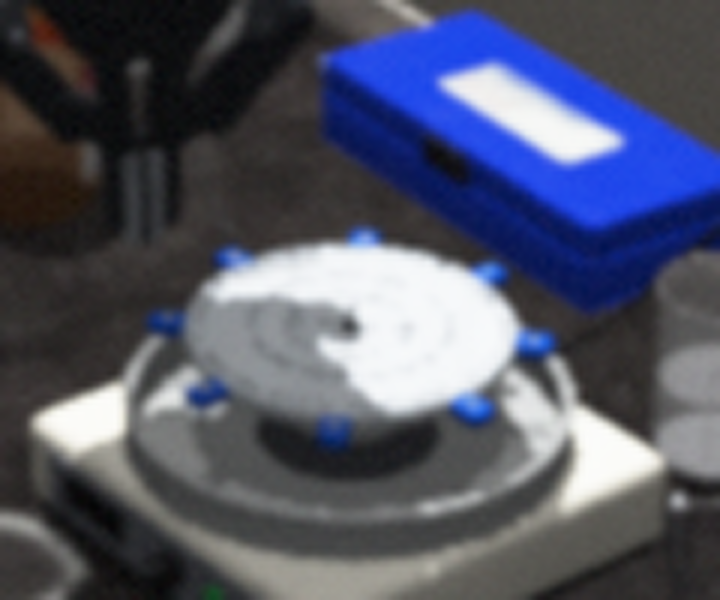

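```bash
python3 - <<'E'
from h import *
S=load('s21.png'); c=load('w21.png'); C=np.array([.544,-.0158])
for q in [atz(S,265+x/6,150+y/6,.0885) for x,y in [(234,258),(364,238),(490,272),(535,342),(474,408),(333,432),(207,390),(165,322)]]+[watz(c,u,v,.0914) for u,v in [(397,242),(491,231),(546,284)]]:
    d=q[:2]-C; print(np.round(q,4),'r',np.hypot(*d).round(4),'az',np.degrees(np.arctan2(d[1],d[0])).round(1), 'mod45',(np.degrees(np.arctan2(d[1],d[0]))%45).round(1))
E
```

```text
[0.5433 0.0519 0.0885] r 0.0677 az 90.6 mod45 0.6
[0.5929 0.0373 0.0885] r 0.0722 az 47.4 mod45 2.4
[ 0.6168 -0.0098  0.0885] r 0.073 az 4.7 mod45 4.7
[ 0.5991 -0.0593  0.0885] r 0.0702 az -38.3 mod45 6.7
[ 0.5533 -0.083   0.0885] r 0.0678 az -82.1 mod45 7.9
[ 0.5031 -0.0682  0.0885] r 0.0665 az -127.9 mod45 7.1
[ 0.4824 -0.0209  0.0885] r 0.0618 az -175.3 mod45 4.7
[0.496  0.0268 0.0885] r 0.0642 az 138.4 mod45 3.4
[0.5394 0.0514 0.0914] r 0.0674 az 93.9 mod45 3.9
[0.5854 0.0352 0.0914] r 0.0657 az 50.9 mod45 5.9
[ 0.6089 -0.0095  0.0914] r 0.0652 az 5.6 mod45 5.6
```

Call:
move_arm(series=[[[0.004,0.013,0,0,0,0,0.0],[0,0,0,0,0,0,0.0],[0,0,-0.015,0,0,0,0.0],[0,0,-0.012,0,0,0,0.0],[0,0,-0.003,0,0,0,0.0],[0,0,0,0,0,0,0.0],[0,0,0,0,0,0,0.0]]])

```text
clock: 33.12
position: [0.5, 0.0594, 0.0957]
ee_rot: [0.0, 0.848, 0.53, -0.0]
contact_force: [-0.3, 0.1, -0.2]
width: 0.0003
```

```bash
python3 - <<'E'
from h import *
st(wsnap('w22.png')); force(2,'f22.png')
s=manip.get_state(); C=np.array([.544,-.0158]);u=np.array([-.897,.4415]);p=np.array([-.4415,-.897]); d=s['position'][:2]-C; print('d,s',d@u,d@p)
E
```

```text
{'clock': 33.1167, 'qpos': [-0.0198, 0.3007, 1.8745, -0.0003, 0.9662, 0.4345], 'position': [0.5, 0.0594, 0.0957], 'ee_rot': [0.0001, 0.8481, 0.5298, -0.0], 'contact_force': [-0.3275, 0.1457, -0.2049], 'width': 0.0003}
F mean [-0.24  0.25 -0.52] sd [0.63 0.14 0.78] pos [0.50031 0.05951 0.09616] t 33.2667
d,s 0.07250032238696971 -0.04835382817688967
```

View pics/w22.png

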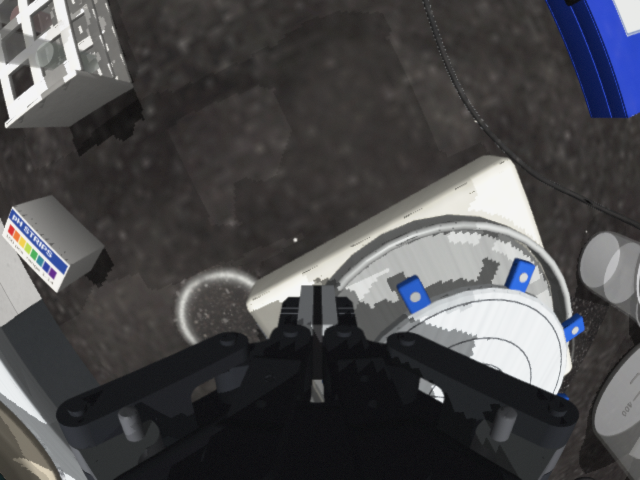

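View pics/f22.png

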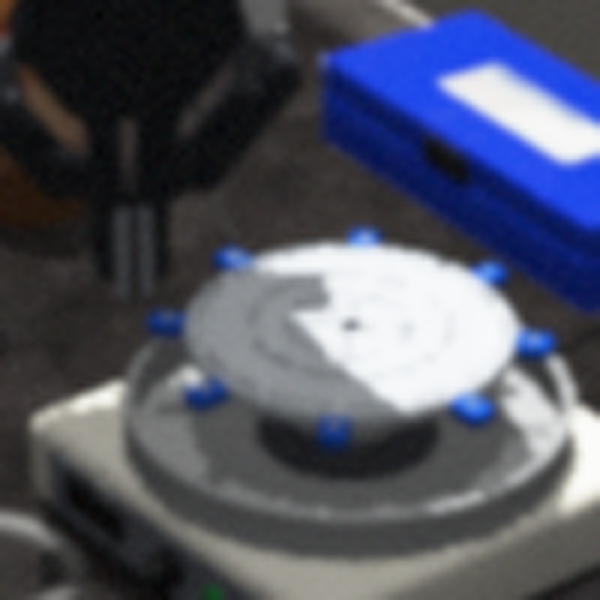

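Call:
move_arm(series=[[[-0.0026,-0.0054,0,0,0,0,0.0],[-0.0044,-0.009,0,0,0,0,0.0],[-0.0071,-0.0144,0,0,0,0,0.0],[-0.0106,-0.0215,0,0,0,0,0.0],[-0.015,-0.0305,0,0,0,0,0.0],[-0.0159,-0.0323,0,0,0,0,0.0],[-0.009,-0.018,0.005,0,0,0,0.0],[-0.0035,-0.007,0.02,0,0,0,0.0],[0,0,0.03,0,0,0,0.0],[0,0,0.02,0,0,0,0.0],[0,0,0,0,0,0,0.0]]])

```text
clock: 34.18
position: [0.4336, -0.0802, 0.1747]
ee_rot: [0.004, 0.848, 0.529, 0.003]
contact_force: [1.1, -0.5, -0.2]
width: 0.0003
```

```bash
python3 - <<'E'
from h import *
st(); ims=[]
for i in range(4):
    t=manip.get_state()['clock']; im=manip.get_image('scene')['color'][150:250,265:385,::-1]; print(t); ims.append(cv2.resize(im,None,fx=3.3,fy=3,interpolation=cv2.INTER_CUBIC))
cv2.imwrite('pics/spin1.png',np.vstack([np.hstack(ims[:2]),np.hstack(ims[2:])]))
E
```

```text
{'clock': 34.1833, 'qpos': [-0.3407, 0.1222, 1.8874, -0.0004, 1.123, 0.1147], 'position': [0.4336, -0.0802, 0.1747], 'ee_rot': [0.0036, 0.8484, 0.5293, 0.0027], 'contact_force': [1.0594, -0.4685, -0.2112], 'width': 0.0003}
34.1833
34.2333
34.2833
34.3333
```

View pics/spin1.png

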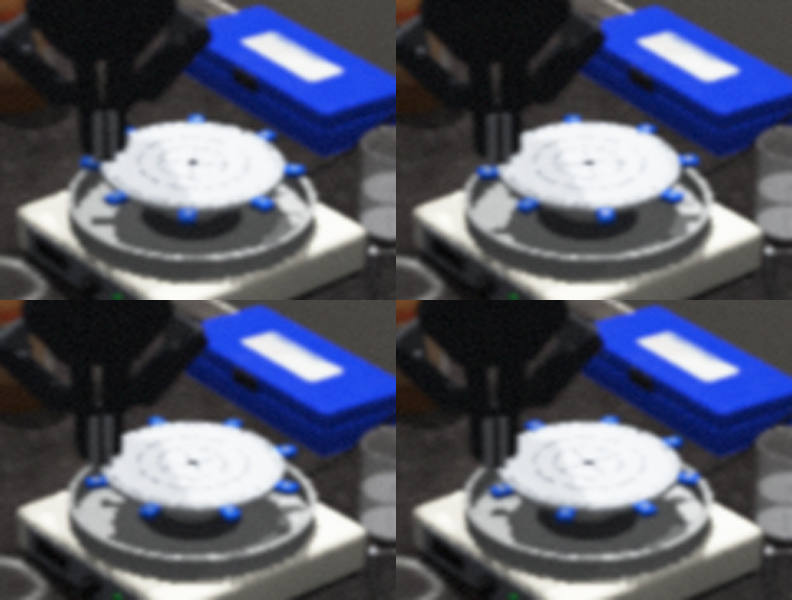

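Call:
move_arm(series=[[[0,0,0,0,0,0,0.0],[0,0,0,0,0,0,0.0],[0,0,0,0,0,0,0.0],[0,0,0,0,0,0,0.0],[0,0,0,0,0,0,0.0],[0,0,0,0,0,0,0.0],[0,0,0,0,0,0,0.0],[0,0,0,0,0,0,0.0],[0,0,0,0,0,0,0.0],[0,0,0,0,0,0,0.0],[0,0,0,0,0,0,0.0],[0,0,0,0,0,0,0.0]]])

```text
clock: 35.38
position: [0.4316, -0.0783, 0.1706]
ee_rot: [0.0, 0.848, 0.53, 0.0]
contact_force: [0.3, 0.7, 0.1]
width: 0.0001
```

```bash
cat > rate.py <<'E'
from h import *
import sys
C=np.array([.544,-.0158])
prev=None
for i in range(5):
    t=manip.get_state()['clock']; im=manip.get_image('scene'); c=im['color'].astype(int)[185:235,280:360]
    m=((c[:,:,2]>c[:,:,0]+60)&(c[:,:,2]>110)); ys,xs=np.nonzero(m)
    a=[]
    for x,y in zip(xs,ys):
        q=atz(im,x+280,y+185,.0885); d=q[:2]-C
        if .057<np.hypot(*d)<.078: a.append(np.arctan2(d[1],d[0]))
    ph=np.angle(np.mean(np.exp(8j*np.array(a))))/8
    if prev is not None: print(t,np.degrees(ph).round(1),'rate if <45deg/fr',(((ph-prev)%(np.pi/4))/.05).round(2))
    prev=ph
cv2.imwrite('pics/'+sys.argv[1],cv2.resize(im['color'][150:250,265:385,::-1],None,fx=5,fy=5,interpolation=cv2.INTER_CUBIC))
E
python3 rate.py r1.png
```

```text
35.4333 -5.5 rate if <45deg/fr 3.09
35.4833 3.1 rate if <45deg/fr 3.0
35.5333 11.6 rate if <45deg/fr 2.98
35.5833 19.9 rate if <45deg/fr 2.89
```

Call:
move_arm(series=[[[0,0,0,0,0,0,0.0],[0,0,0,0,0,0,0.0],[0,0,0,0,0,0,0.0],[0,0,0,0,0,0,0.0],[0,0,0,0,0,0,0.0],[0,0,0,0,0,0,0.0],[0,0,0,0,0,0,0.0],[0,0,0,0,0,0,0.0],[0,0,0,0,0,0,0.0],[0,0,0,0,0,0,0.0],[0,0,0,0,0,0,0.0],[0,0,0,0,0,0,0.0],[0,0,0,0,0,0,0.0],[0,0,0,0,0,0,0.0],[0,0,0,0,0,0,0.0],[0,0,0,0,0,0,0.0],[0,0,0,0,0,0,0.0],[0,0,0,0,0,0,0.0]]])

```text
clock: 37.13
position: [0.4316, -0.0783, 0.1706]
ee_rot: [0.0, 0.848, 0.53, 0.0]
contact_force: [0.5, 0.3, -0.5]
width: -0.0001
```

```bash
python3 rate.py r2.png
```

```text
37.1833 3.0 rate if <45deg/fr 1.74
37.2333 7.7 rate if <45deg/fr 1.65
37.2833 12.6 rate if <45deg/fr 1.7
37.3333 17.1 rate if <45deg/fr 1.58
```

View pics/r2.png

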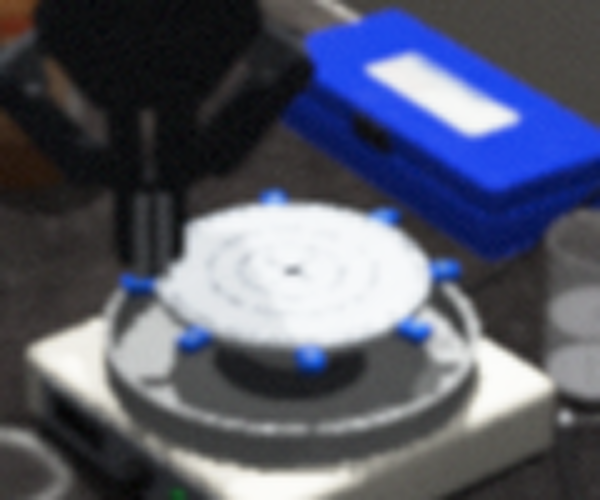

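```bash
python3 - <<'E'
from h import *
st(); print(manip.sign_off())
E
```

```text
{'clock': 37.3833, 'qpos': [-0.3384, 0.1274, 1.8926, -0.0, 1.1215, 0.1156], 'position': [0.4316, -0.0783, 0.1706], 'ee_rot': [0.0001, 0.8481, 0.5298, 0.0], 'contact_force': [0.6059, -0.3079, -0.3409], 'width': -0.0001}
the job is handed in; nothing more can be done
None
```

The job is handed in at 37.4 s of the 67 s allowed: plate probed, levelled and spinning, and the probe back in its stand.

- **Probing:** I touched front, left, back and right in that order, each with about 2 N or less. The readings relative to the front were left −1.4 mm, back +1.3 mm and right +2.4 mm. That is a tilt of about 0.04 rad, with the high side to the right and slightly back. Dragging the probe between touches turned the plate a little, which does not affect the tilt.
- **Probe return:** the wrist picture after I let go shows the probe upright with its flange on the stand.
- **Levelling:** I pushed the high side down with shut fingers at about 10 N. A check after the first push showed about 0.03 rad still left, so I pushed once more. After that, light finger touches on the high side and opposite agreed within about 0.2 mm (about 0.003 rad). I did not re-measure at right angles to that line, nor after the spin.
- **Spin:** one push on a lug set the plate turning at about 4 rad/s. I estimate about 11 rad (1.7 turns) in all, extrapolated from lug positions in the pictures. At hand-in it was still running at about 1.6 rad/s, with the fingers clear of it. It was slowing by about 0.7 rad/s each second, so it should have kept turning through the second after hand-in.

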